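# Take down a vacuum filter tower

## Robot

A 6-joint arm with a two-finger parallel gripper is mounted at the origin on the work surface. World frame = base frame: x ahead of the robot, y to its left, z up, the work surface at z = 0. Lengths are in mm, angles in rad, forces in N, time in s.
With the tool pointing down it reaches from about 300 to 850 mm from the base axis. Payload 5.4 kg.
Tool frame: the origin (TCP) lies on the front face of the gripper's body, between the roots of the fingers; the fingertips stand ahead of it and the grasp point (between the pads) lies 54 mm ahead of it (arm.finger_overhang is the z of the fingertips in the tool frame, in mm); z points along the fingers, y is the direction in which the jaws open and shut (so a half turn about z gives the same grasp; the last joint's range is limited). The gripper opens to 85 mm and grips with 20 to 120 N. Pads are 22 mm wide; open, the fingers measure 114 mm over their backs; the gripper's body (76 mm by 85 mm) begins 54 mm behind the grasp point. The pads swing forward as they close: fully open they stand 13 mm farther back than shut.
Start: joints at [-0.21, 0.158, 1.597, -0, 1.386, -0.21], TCP at [574.984, -0.018, 303.899] pointing down, gripper open.
Joint ranges: [-2.91, 2.91], [-0.94, 2.29], [0.18, 2.7], [-1.29, 4.43], [0.17, 2.64], [-3, 3]. Speed limits (rad/s): [2.57, 2.57, 3.14, 3.14, 3.14, 3.14].

## Interface

Orientations are given as a rotation vector (axis times angle).
In Python, from workcell import arm gives the robot as it stands.
- The arm moves only by the tool jog_arm, never from a script. Its argument "motion" is a list of rows, each an object of numbers: "tx", "ty", "tz": the shift along the tool's x, y, z in cm; "ax", "ay", "az": the turn, a rotation vector about the tool's x, y, z in degrees; "gripper": the opening, from 0 (shut) to 1 (fully open). A call has 1 to 8 rows; each row shifts and turns the commanded pose from where the row before left it, along the tool's axes as they then stand; what a row does not reach is not made up. A row lasts 1/12 s, in which the tool goes at most 41.7 mm and 7.16 degrees, less where a joint would pass 70% of its speed; a pose out of reach is approached as far as the arm can. A call is refused whole if a number of a shift passes 4.17 or a number of a turn 7.16, either way. A call with a gripper value outside its range is refused whole. The fingers move at their own pace and stop on an object; "grip_force" is the grip in N (left out, the last holds). Time passes only in rows, so rows that do not move let the fingers close. It gives the time, the measured TCP pose, the force and the opening at its end, in the units of the state.
- arm.sense(): the state, without advancing time (a new reading comes with each control period).
- arm.capture(name): name is "scene" or "side" or "wrist"; returns a dict with "image" (420x560x3 uint8, red, green, blue), "vfov" (degrees; the focal length in pixels is half the picture's height over the tangent of half this angle, whatever the lens; pixels are square), "cx", "cy" (the principal point, pixels), "T" (4x4, takes a point from camera to world coordinates); the wrist camera has in their place "tool_from_camera" (4x4, takes a point from camera to tool coordinates, whose origin is the TCP and whose axes are the flange's). Camera axes: x right, y down, z forward; pixel columns grow to the right and rows downward; lengths in mm; the calibration is good to about 2 mm. A picture is of the moment at which its call begins: read the wrist's pose just before it. There is no depth.
- arm.close_job(): hands the job in, once; it reports no verdict.
Trained networks look in a picture, given as the dict that the camera call returned (one of the last four; its "shot" number tells which), for a name from the list of things; names that differ only in an ending like _2 or _b are one class to them, and where a whole thing is asked for, a point or a joint stands for the part that bears it (a point fixed in the world has none). Each returns a list of dicts, best first, with "score" (0 to 1); they miss things now and then, are a little off and sometimes report something else, mostly with a low value. They report only what shows in the picture. A call takes as long as a camera call. They do not tell look-alikes from the thing itself.
- arm.recognise(picture, query): "rect" ([centre column, centre row, width, height] in pixels, round what is visible of it).
The state is a dict: "clock": time; "joint_pos": joint angles; "dq": joint speeds; "joint_efforts": joint torques, N m; "eef_pos": TCP position; "ee_rot": TCP orientation; "ft_force": force on the tool from outside, world axes, zero at the start; "torque": the same for the moment, N m; "width": finger opening in mm.
Only numpy, scipy, OpenCV 4.12 (cv2) and the standard library are available. Lean on these libraries where they do the work, as an engineer would, in place of code of your own. Each camera call takes 0.05 s, during which the arm holds its last target.

## Task

The filtration is finished: take the steel filter tower apart from the top down, one piece at a time, and set each piece upright in its own place. First the lid goes in the round porcelain dish, then the funnel tube stands in the rectangular wash tub, then the filter holder goes stem down through the hole of the stand so that its head sits flat on the plate, and last the glass flask goes to the balance, in the middle of the pan. Lower the pieces into place rather than dropping them, and leave the wash bottle and the filter tin where they are.

Things in the scene. Friction and masses are not known exactly. Their poses are not given: they have to be found in the camera images.
- lid: Top piece: steel lid, 34 mm high: plug 44 mm across, 5 mm high, which enters the funnel loosely; disc 52 mm across, 5 mm thick; upright black knob 20 mm across, 24 mm high, to hold it by. Origin: centre of the plug's underside, z up (disc z 5 to 10 mm, knob z 10 to 34 mm). It lies loose on the funnel.
- funnel: Second piece: stainless steel funnel, a straight open tube, outside 56 mm, inside 47 mm, 100 mm high. Origin: centre of its lower end, z up along its axis. It stands loose on the holder around a low boss: lift it straight up, more than 10 mm to come clear.
- holder: Third piece: steel filter holder. Round head 66 mm across, 24 mm high, with a boss 41 mm across and 6 mm high on top; below it a black stopper (32 narrowing to 29 mm, 22 mm long), then a stem 12 mm across, 20 mm long. Origin: centre of the head's flat underside, 42 mm above the stem's end, z up. The head rests on the flask's rim, stopper loose in its neck: lift straight up over 42 mm.
- flask: Bottom piece: clear glass conical filter flask, 150 mm high, foot 84 mm across, straight neck 44 mm across outside from 100 to 150 mm height. A side tube 10 to 13 mm thick leaves the neck at 112 mm height along the flask's own +x and ends 63 mm from the axis. Hold it by the neck, fingers on its own +y and -y sides, clear of the tube. Origin: centre of its underside, z up.
- dish: Place for the lid: round shallow white porcelain dish, fixed, 96 mm in diameter at the rim and 18 mm high; its flat inner floor is 74 mm across and 4 mm above its underside. Origin: centre of its underside.
- tub: Place for the funnel: small blue rectangular plastic wash tub, open on top, fixed, 160 mm (own x) by 120 mm (own y), 45 mm high, walls 4 mm, inner floor 4 mm above its underside. Origin: centre of its underside.
- stand: Place for the filter holder: aluminium stand, fixed, a 100 x 100 mm plate 8 mm thick on four thin legs, top of the plate 80 mm above the bench, with one through hole 47 mm in diameter in its middle, free below. Origin: on the bench under the centre of the hole; z up.
- balance_pan (a point): Place for the flask: centre of the top of the round steel pan (110 mm across, 60 mm above the bench) of a white laboratory balance, fixed. Its housing is 190 mm (own x) by 140 mm (own y), 44 mm high; the pan's centre lies 30 mm from the housing's centre along own +x, the display at the -x end.
- wash_bottle: Bystander, to be left alone: white plastic wash bottle, 62 mm in diameter, 185 mm high with its bent spout. Origin: centre of its underside.
- filter_tin: Bystander, to be left alone: flat round metal tin of filters, 68 mm in diameter, 25 mm high. Origin: centre of its underside.
Mind the look-alikes: they are no part of the job. Leave any green look-alike of the funnel alone.

How it is judged (in metres and radians):
On the way, in this order (a step that is already met when the one before it is completed fails the run):
1. the lid stands in the dish, let go (horizontal distance between lid and dish below 0.018 m and z of lid in the frame of dish between -0.002 and 0.009 m and contact force between the fingers and lid below 0.2 N and linear speed of lid below 0.02 m/s and angle between lid's own z axis and vertical below 0.12 rad), for 0.2 s.
2. the funnel stands upright in the tub, let go (x of funnel in the frame of tub between -0.055 and 0.055 m and y of funnel in the frame of tub between -0.035 and 0.035 m and z of funnel in the frame of tub between -0.002 and 0.009 m and contact force between the fingers and funnel below 0.2 N and linear speed of funnel below 0.02 m/s and angle between funnel's own z axis and vertical below 0.12 rad), for 0.2 s.
3. the filter holder hangs in the hole of the stand, let go (horizontal distance between holder and stand below 0.01 m and z of holder in the frame of stand between 0.076 and 0.084 m and contact force between the fingers and holder below 0.2 N and linear speed of holder below 0.02 m/s and angle between holder's own z axis and vertical below 0.12 rad), for 0.2 s.
4. the flask stands in the middle of the balance pan, let go (horizontal distance between flask and balance_pan below 0.012 m and z of flask in the frame of balance_pan between -0.004 and 0.004 m and contact force between the fingers and flask below 0.2 N and linear speed of flask below 0.02 m/s and angle between flask's own z axis and vertical below 0.12 rad), for 0.2 s.
At the end, for the whole second after the job is handed in: All upright (7 degrees), at rest and let go: lid on the dish's floor within 18 mm of its centre; funnel standing on the tub's floor; holder through the stand's hole, head on the plate (height 4 mm), within 10 mm of the hole's centre; flask on the pan within 12 mm of its centre (all of step 1 and all of step 2 and all of step 3 and all of step 4); the robot touches nothing.
It fails at once if a piece is dropped: it falls free of the fingers faster than 0.6 m/s (a drop of some 18 mm) ((linear speed of lid above 0.6 m/s and contact force between the fingers and lid below 0.2 N) or (linear speed of funnel above 0.6 m/s and contact force between the fingers and funnel below 0.2 N) or (linear speed of holder above 0.6 m/s and contact force between the fingers and holder below 0.2 N) or (linear speed of flask above 0.6 m/s and contact force between the fingers and flask below 0.2 N)).
It fails at once if the wash bottle or the filter tin is pushed away by more than 15 mm (distance of any of wash_bottle, filter_tin from where it was at the start of the episode above 0.015 m).
It also fails if it takes over 120 s, if anything falls off the work surface, if the arm or the gripper's body presses on something with over 40 N, if the wrist force passes 120 N, or if a joint passes its speed limit or range.

## Working session

There is one attempt and no reset: what is moved stays moved. The work goes in short steps, Python scripts to look and compute and a tool call to move; the robot and the scene stay as the last step left them, time stands still between calls to the robot, and variables do not carry over. Pictures are saved under pics/ and viewed, and the job is handed in when it is done.

Besides the shell and the picture viewer there is one more tool, called after "Call:" in YAML: its name, and indented under it one key for each argument. jog_arm: Moves the arm, as the interface text tells. Its arguments: {"type":"object","properties":{"motion":{"type":"array"},"grip_force":{"type":"number"}},"required":["motion"]}

```bash
mkdir -p pics; ls; cat > h.py <<'E'
import numpy as np, cv2
from workcell import arm
from scipy.spatial.transform import Rotation as R
def save(p,name): cv2.imwrite('pics/'+name+'.png',cv2.cvtColor(p['image'],cv2.COLOR_RGB2BGR))
def camT(p,s=None):
    if 'T' in p: return np.array(p['T'])
    s=s or arm.sense()
    W=np.eye(4);W[:3,:3]=R.from_rotvec(s['ee_rot']).as_matrix();W[:3,3]=s['eef_pos']
    return W@np.array(p['tool_from_camera'])
def f(p): return p['image'].shape[0]/2/np.tan(np.radians(p['vfov'])/2)
def ray(p,u,v,s=None):
    T=camT(p,s);d=T[:3,:3]@np.array([(u-p['cx'])/f(p),(v-p['cy'])/f(p),1]);return T[:3,3],d/np.linalg.norm(d)
def onz(p,u,v,z,s=None):
    o,d=ray(p,u,v,s);return o+d*(z-o[2])/d[2]
def proj(p,X,s=None):
    T=np.linalg.inv(camT(p,s));X=np.atleast_2d(X)@T[:3,:3].T+T[:3,3]
    return np.c_[p['cx']+f(p)*X[:,0]/X[:,2],p['cy']+f(p)*X[:,1]/X[:,2]]
E
python3 - <<'E'
from h import *
s=arm.sense();print(s, arm.finger_overhang)
for n in ['scene','side','wrist']:
    p=arm.capture(n);save(p,n+'0');print(n,p['vfov'],p['cx'],p['cy'],camT(p)[:3,3].round(0),camT(p)[:3,2].round(2))
    for q in ['lid','funnel','holder','flask','dish','tub','stand','balance_pan','wash_bottle','filter_tin']:
        print(q,[(np.round(r['rect']).tolist(),round(r['score'],2)) for r in arm.recognise(p,q)][:3])
E
```

```text
pics
{'clock': 0.0, 'joint_pos': array([-2.10105162e-01,  1.59032021e-01,  1.59828639e+00, -8.40249926e-06,
        1.38618217e+00, -2.10082213e-01]), 'dq': array([ 0.00102967, -0.00026658, -0.00045121,  0.00267433, -0.00169401,
        0.00015865]), 'joint_efforts': array([ 1.96016467e-04, -3.96006632e+01, -3.31426942e+01, -2.07608541e-04,
        8.36965773e-03, -3.09808388e-05]), 'eef_pos': array([5.74518604e+02, 7.65808094e-02, 3.02899207e+02]), 'ee_rot': array([-2.22033616e+00, -2.22028865e+00,  1.64067375e-03]), 'ft_force': array([ 0.26177546, -0.26802627,  0.18644078]), 'torque': array([ 0.03162532, -0.06226076, -0.00807792]), 'width': 85.52086701773672} 72.6
scene 57.53009998674688 280.7343893374615 212.6082841168632 [1031. -566.  924.] [-0.45  0.53 -0.72]
lid [([135.0, 246.0, 27.0, 22.0], 0.55)]
funnel [([141.0, 266.0, 31.0, 40.0], 0.65)]
holder [([150.0, 283.0, 28.0, 21.0], 0.64)]
flask [([156.0, 306.0, 54.0, 43.0], 0.75)]
dish [([240.0, 287.0, 38.0, 28.0], 0.76), ([320.0, 164.0, 38.0, 44.0], 0.4)]
tub [([321.0, 165.0, 39.0, 44.0], 0.66)]
stand [([287.0, 242.0, 49.0, 52.0],
[... 519 characters left out ...]
, 0.4)]
flask []
dish [([292.0, 304.0, 28.0, 30.0], 0.62)]
tub [([194.0, 200.0, 54.0, 28.0], 0.58)]
stand [([268.0, 246.0, 43.0, 47.0], 0.6)]
balance_pan [([258.0, 215.0, 68.0, 42.0], 0.87), ([297.0, 194.0, 18.0, 14.0], 0.45)]
wash_bottle [([396.0, 349.0, 51.0, 88.0], 0.61), ([297.0, 196.0, 18.0, 17.0], 0.49)]
filter_tin [([298.0, 196.0, 17.0, 17.0], 0.54)]
wrist 66.07128321985789 280.51069487786856 211.63179325408612 [576.  70. 373.] [-0.   -0.28 -0.96]
lid []
funnel []
holder []
flask []
dish [([264.0, 330.0, 77.0, 68.0], 0.93)]
tub []
stand [([280.0, 196.0, 121.0, 122.0], 0.92)]
balance_pan [([296.0, 41.0, 206.0, 79.0], 0.58)]
wash_bottle [([295.0, 42.0, 203.0, 80.0], 0.48)]
filter_tin []
```

View pics/scene0.png

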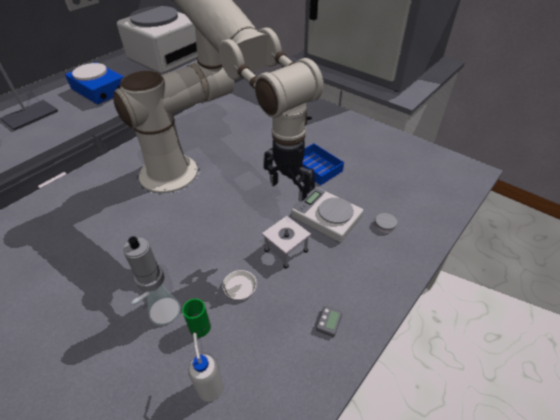

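View pics/side0.png

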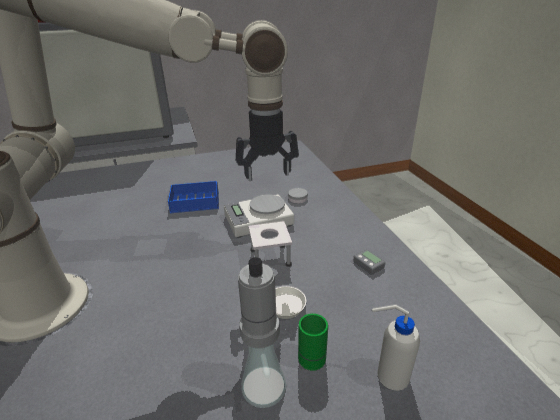

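View pics/wrist0.png

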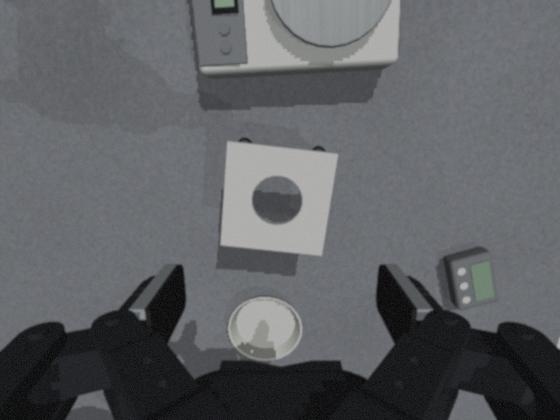

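The only funnel candidates are the steel tube of the tower (scene 141,266; side 258,300) and the green tube beside it (scene 197,318; side 313,342). The steel one, topped by the black knob, is mine. Next I triangulate the positions.

```bash
python3 - <<'E'
from h import *
ps=arm.capture('scene');pd=arm.capture('side');pw=arm.capture('wrist')
def big(p,x0,y0,x1,y1,n,k):
    c=p['image'][y0:y1,x0:x1];cv2.imwrite('pics/'+n+'.png',cv2.cvtColor(cv2.resize(c,None,fx=k,fy=k,interpolation=cv2.INTER_CUBIC),cv2.COLOR_RGB2BGR))
big(ps,90,220,220,350,'towscene',4.5);big(pd,200,240,350,410,'towside',3.5)
def tri(a,b):
    o1,d1=ray(ps,*a);o2,d2=ray(pd,*b)
    t=np.linalg.lstsq(np.c_[d1,-d2],o2-o1,rcond=None)[0];return (o1+d1*t[0]).round(1),(o2+d2*t[1]).round(1)
print('knobtop',tri((134,240),(255,262)))
print('lid top plane',onz(ps,134,240,303),onz(pd,255,262,303))
print('dish',onz(ps,240,287,10),onz(pd,288,302,10),onz(pw,265,328,10))
print('stand',onz(ps,286,233,80),onz(pd,270,234,80),onz(pw,277,200,80))
print('pan',onz(ps,336,211,60),onz(pd,267,206,60))
print('tub',onz(ps,321,164,22),onz(pd,194,198,22))
print('bottle',onz(ps,205,380,80),onz(pd,396,360,80))
print('tin',onz(ps,386,222,15),onz(pd,298,196,15))
print('green',onz(ps,197,318,50),onz(pd,313,342,50))
print('flask',onz(ps,164,311,2),onz(pd,263,386,2))
E
```

```text
knobtop (array([ 451.2, -370.6,  298.5]), array([ 450.9, -370.4,  298.8]))
lid top plane [ 455.29451672 -372.02567629  303.        ] [ 449.88628402 -375.38611294  303.        ]
dish [ 557.88643574 -193.19519216   10.        ] [ 560.69636966 -190.00764049   10.        ] [ 554.8760874  -193.44387348   10.        ]
stand [569.46499536  -4.59352632  80.        ] [572.44852152  -7.79474837  80.        ] [572.14916254  -3.43744206  80.        ]
pan [622.05561693 178.38607038  60.        ] [612.85045153 165.74572341  60.        ]
tub [424.09745711 377.59297961  22.        ] [408.83741239 360.67174817  22.        ]
bottle [ 699.37871566 -438.61089929   80.        ] [ 674.30421521 -449.63506858   80.        ]
tin [752.07812238 277.68388437  15.        ] [751.02330922 267.75583863  15.        ]
green [ 558.64717956 -343.70353428   50.        ] [ 560.38811664 -344.69389506   50.        ]
flask [ 448.48840407 -374.27550841    2.        ] [ 449.59650092 -372.57069403    2.        ]
```

View pics/towscene.png

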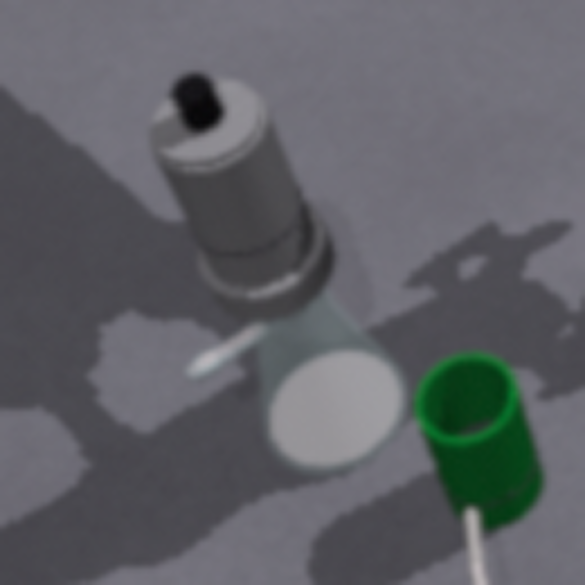

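View pics/towside.png

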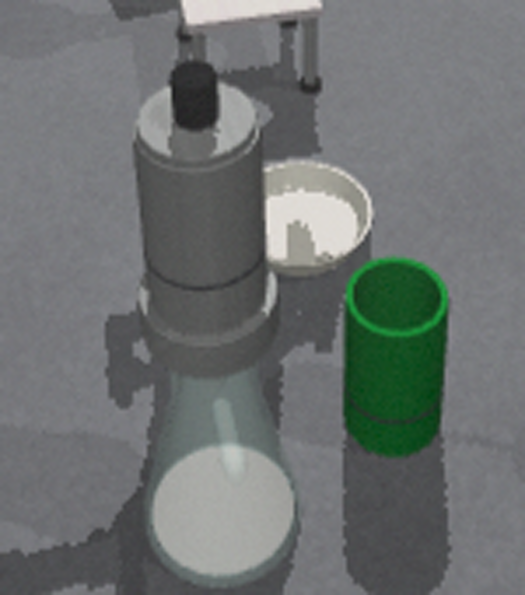

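```bash
python3 - <<'E'
from h import *
ps=arm.capture('scene');pd=arm.capture('side')
o1,d1=ray(ps,133.3,301.5);
for z in (112,118,124,130):
  a=onz(ps,133.3,301.5,z);print(z,a[:2]-[450,-373],np.linalg.norm(a[:2]-[450,-373]),onz(pd,268,374,z)[:2]-[450,-373],proj(pd,a))
E
```

```text
112 [ -9.91462207 -55.46212755] 56.34134647707831 [ -2.11719466 -53.69933953] [[263.62751787 376.30574222]]
118 [ -5.54610605 -56.48149792] 56.75313999694265 [ -3.07905858 -57.81755411] [[266.28248858 373.72921009]]
124 [ -1.17759003 -57.50086829] 57.51292526497968 [ -4.04092251 -61.93576869] [[268.96270704 371.12817613]]
130 [  3.19092599 -58.52023866] 58.607169714275486 [ -5.00278643 -66.05398327] [[271.66853512 368.50228917]]
```

Call:
jog_arm:
  motion:
    - {"tz": -3.0}
    - {"tz": -3.5}
    - {"tz": -3.5}
    - {"tz": -3,"tx": -1}
    - {"tx": -3}
    - {"tx": -3.5,"ty": -1.5}
    - {"tx": -3.5,"ty": -1.5}
    - {"tx": -3.5,"ty": -1.5}

```text
invalid input at $.motion[0]: expected keys tx, ty, tz, ax, ay, az, gripper
```

Call:
jog_arm:
  motion:
    - {"tx": -3.5,"ty": -1.5}
    - {"tx": -3.5,"ty": -1.5}
    - {"tx": -3.5,"ty": -1.5}
    - {"tx": -3.5,"ty": -1.5}
    - {"tx": -3.5,"ty": -1.5}
    - {"tx": -3,"ty": -0.5}
    - {"tx": -2.3}
    - {}

```text
invalid input at $.motion[0]: expected keys tx, ty, tz, ax, ay, az, gripper
```

Call:
jog_arm:
  motion:
    - {"tx": 0,"ty": 0,"tz": -3,"ax": 0,"ay": 0,"az": 0,"gripper": 1}
    - {"tx": 0,"ty": 0,"tz": -3.5,"ax": 0,"ay": 0,"az": 0,"gripper": 1}
    - {"tx": 0,"ty": 0,"tz": -3.5,"ax": 0,"ay": 0,"az": 0,"gripper": 1}
    - {"tx": -1,"ty": 0,"tz": -3,"ax": 0,"ay": 0,"az": 0,"gripper": 1}
    - {"tx": -3,"ty": 0,"tz": 0,"ax": 0,"ay": 0,"az": 0,"gripper": 1}
    - {"tx": -3.5,"ty": -1.5,"tz": 0,"ax": 0,"ay": 0,"az": 0,"gripper": 1}
    - {"tx": -3.5,"ty": -1.5,"tz": 0,"ax": 0,"ay": 0,"az": 0,"gripper": 1}
    - {"tx": -3.5,"ty": -1.5,"tz": 0,"ax": 0,"ay": 0,"az": 0,"gripper": 1}

```text
clock: 2.57
eef_pos: [529.3, -146.2, 434.1]
ee_rot: [2.22, 2.222, 0.0]
ft_force: [0.4, -0.3, -0.5]
width: 85.1
```

Call:
jog_arm:
  motion:
    - {"tx": -3.5,"ty": -1.5,"tz": 0,"ax": 0,"ay": 0,"az": 0,"gripper": 1}
    - {"tx": -3.5,"ty": -1.5,"tz": 0,"ax": 0,"ay": 0,"az": 0,"gripper": 1}
    - {"tx": -3.5,"ty": -1.5,"tz": 0,"ax": 0,"ay": 0,"az": 0,"gripper": 1}
    - {"tx": -3.5,"ty": -1.5,"tz": 0,"ax": 0,"ay": 0,"az": 0,"gripper": 1}
    - {"tx": -3.5,"ty": -1.5,"tz": 0,"ax": 0,"ay": 0,"az": 0,"gripper": 1}
    - {"tx": -3,"ty": -0.5,"tz": 0,"ax": 0,"ay": 0,"az": 0,"gripper": 1}
    - {"tx": -2.3,"ty": 0,"tz": 0,"ax": 0,"ay": 0,"az": 0,"gripper": 1}
    - {"tx": 0,"ty": 0,"tz": 0,"ax": 0,"ay": 0,"az": 0,"gripper": 1}

```text
clock: 3.23
eef_pos: [448.6, -376.9, 433.0]
ee_rot: [-2.226, -2.216, 0.002]
ft_force: [0.3, 0.2, -0.5]
width: 85.3
```

```bash
python3 - <<'E'
from h import *
s=arm.sense();print(s['clock'],s['eef_pos'],s['ee_rot'])
p=arm.capture('wrist');save(p,'w1')
for q in ['lid','funnel','holder','flask','dish']:
    print(q,[(np.round(r['rect']).tolist(),round(r['score'],2)) for r in arm.recognise(p,q)][:3])
E
```

```text
3.2333 [ 448.62802974 -376.90011669  432.97200561] [-2.22645689e+00 -2.21601573e+00  1.89078494e-03]
lid [([286.0, 213.0, 76.0, 62.0], 0.92)]
funnel [([286.0, 188.0, 72.0, 61.0], 0.78), ([363.0, 148.0, 57.0, 44.0], 0.7)]
holder [([281.0, 168.0, 61.0, 34.0], 0.95)]
flask [([282.0, 148.0, 55.0, 28.0], 0.8)]
dish [([359.0, 34.0, 74.0, 68.0], 0.86)]
```

View pics/w1.png

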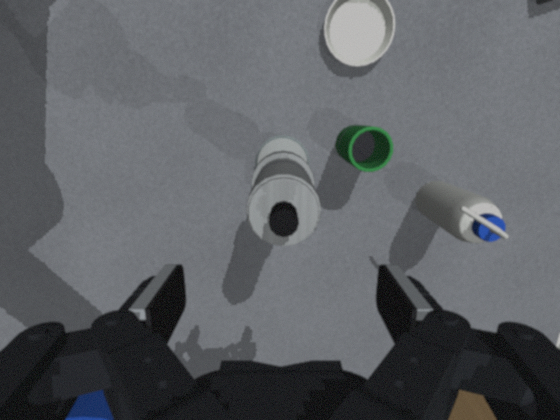

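The knob top is at about (284,219), the disc at about (284,210), and the green tube at (365,148).

```bash
python3 - <<'E'
from h import *
s=arm.sense()
p=arm.capture('wrist')
a=p['image'];c=cv2.resize(a[140:260,220:350],None,fx=5,fy=5,interpolation=cv2.INTER_CUBIC);cv2.imwrite('pics/w1c.png',cv2.cvtColor(c,cv2.COLOR_RGB2BGR))
m=(a[190:250,250:330].max(2)<40).astype(np.uint8)
n,l,st,ce=cv2.connectedComponentsWithStats(m);print([(st[i],ce[i]+[250,190]) for i in range(1,n) if st[i,4]>50])
print(onz(p,284,220,303,s),onz(p,284,210,279,s),onz(p,359,32,14,s), onz(p,368,149,100,s))
E
```

```text
[(array([ 17,  19,  27,  33, 702], dtype=int32), array([280.24501425, 225.28347578]))]
[ 453.19150396 -365.57250988  303.        ] [ 453.4503259  -365.61813156  279.        ] [ 557.74264165 -189.34800648   14.        ] [ 558.80397109 -338.35907846  100.        ]
```

View pics/w1c.png

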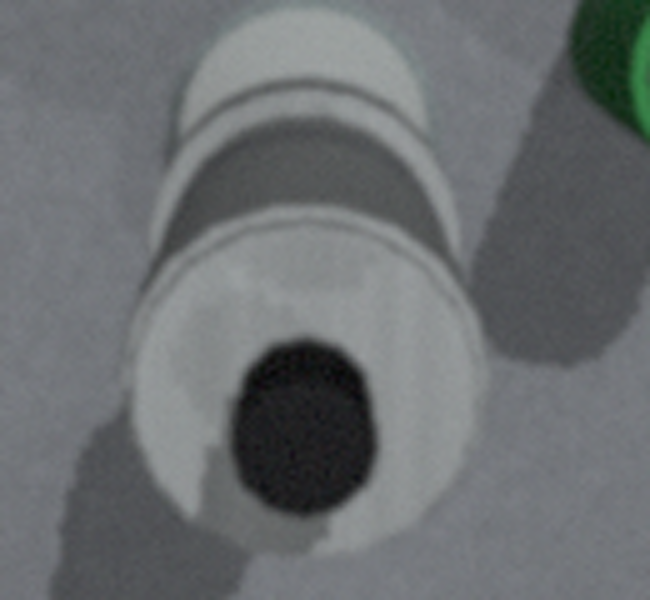

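```bash
python3 - <<'E'
from h import *
s=arm.sense();print(s['clock'],s['eef_pos'],s['ee_rot'])
p=arm.capture('wrist');a=p['image']
c=cv2.resize(a[140:260,220:350],None,fx=5,fy=5,interpolation=cv2.INTER_CUBIC);cv2.imwrite('pics/w1d.png',cv2.cvtColor(c,cv2.COLOR_RGB2BGR))
m=(a[190:250,250:330].max(2)<40).astype(np.uint8)
n,l,st,ce=cv2.connectedComponentsWithStats(m);print([(st[i],ce[i]+[250,190]) for i in range(1,n) if st[i,4]>50])
for r in ((281,228.6,303),(281.6,217,279)): print(onz(p,*r,s))
for q in ['dish']:
    r=arm.recognise(p,q)[0]['rect'];print(r,onz(p,r[0],r[1],12,s))
E
```

```text
3.5833 [ 450.41910116 -371.95635809  434.21438634] [2.21939520e+00 2.22291251e+00 1.57144119e-04]
[(array([ 17,  19,  27,  33, 701], dtype=int32), array([280.2639087, 225.2253923]))]
[ 451.25281564 -371.53947249  303.        ]
[ 451.73431811 -370.95685685  279.        ]
[356.3, 36.1, 68.4, 68.9] [ 554.83127041 -193.97954919   12.        ]
```

Call:
jog_arm:
  motion:
    - {"tx": 0,"ty": 0.1,"tz": 2.3,"ax": 0,"ay": 0,"az": 0,"gripper": 1}
    - {"tx": 0,"ty": 0,"tz": 2.5,"ax": 0,"ay": 0,"az": 0,"gripper": 1}
    - {"tx": 0,"ty": 0,"tz": 2.0,"ax": 0,"ay": 0,"az": 0,"gripper": 1}
    - {"tx": 0,"ty": 0,"tz": 0.5,"ax": 0,"ay": 0,"az": 0,"gripper": 1}
    - {"tx": 0,"ty": 0,"tz": 0,"ax": 0,"ay": 0,"az": 0,"gripper": 0.6}
    - {"tx": 0,"ty": 0,"tz": 0,"ax": 0,"ay": 0,"az": 0,"gripper": 0.4}
    - {"tx": 0,"ty": 0,"tz": 0,"ax": 0,"ay": 0,"az": 0,"gripper": 0.4}
    - {"tx": 0,"ty": 0,"tz": 0,"ax": 0,"ay": 0,"az": 0,"gripper": 0.4}
  grip_force: 40

```text
clock: 4.35
eef_pos: [451.4, -373.5, 362.9]
ee_rot: [2.219, 2.219, -0.001]
ft_force: [-0.7, 0.0, -0.6]
width: 38.5
```

```bash
python3 - <<'E'
from h import *
s=arm.sense();print(s['clock'],s['eef_pos'],s['width'],arm.finger_overhang)
p=arm.capture('side');a=p['image'];tip=s['eef_pos']+[0,0,-72.6]
print(proj(p,[tip,tip+[17,0,0],tip-[17,0,0]]).round(1))
c=cv2.resize(a[190:330,190:330],None,fx=4,fy=4,interpolation=cv2.INTER_CUBIC);cv2.imwrite('pics/s1.png',cv2.cvtColor(c,cv2.COLOR_RGB2BGR))
E
```

```text
4.35 [ 451.40726568 -373.45720669  362.91202203] 38.5230912606795 72.6
[[256.1 267.7]
 [267.2 265.3]
 [244.9 270.1]]
```

View pics/s1.png

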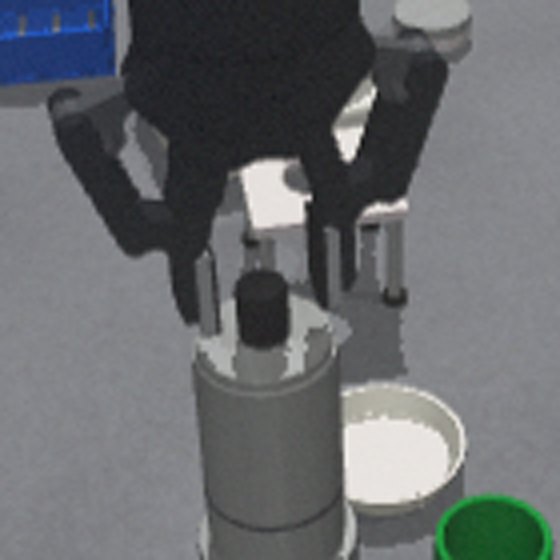

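Call:
jog_arm:
  motion:
    - {"tx": 0,"ty": 0,"tz": 0.4,"ax": 0,"ay": 0,"az": 0,"gripper": 0.4}
    - {"tx": 0,"ty": 0,"tz": 0,"ax": 0,"ay": 0,"az": 0,"gripper": 0.1}
    - {"tx": 0,"ty": 0,"tz": 0,"ax": 0,"ay": 0,"az": 0,"gripper": 0.1}
    - {"tx": 0,"ty": 0,"tz": 0,"ax": 0,"ay": 0,"az": 0,"gripper": 0.1}
    - {"tx": 0,"ty": 0,"tz": 0,"ax": 0,"ay": 0,"az": 0,"gripper": 0.1}
    - {"tx": 0,"ty": 0,"tz": 0,"ax": 0,"ay": 0,"az": 0,"gripper": 0.1}
  grip_force: 40

```text
clock: 4.9
eef_pos: [451.0, -373.0, 356.8]
ee_rot: [-2.221, -2.221, -0.0]
ft_force: [-0.3, 0.1, 0.4]
width: 18.5
```

```bash
python3 - <<'E'
from h import *
s=arm.sense();print(s['clock'],s['eef_pos'],s['width'],s['ft_force'])
p=arm.capture('side');a=p['image']
c=cv2.resize(a[190:330,190:330],None,fx=4,fy=4,interpolation=cv2.INTER_CUBIC);cv2.imwrite('pics/s2.png',cv2.cvtColor(c,cv2.COLOR_RGB2BGR))
E
```

```text
4.9 [ 450.97177282 -373.00525281  356.81609869] 18.53325422169903 [-0.32019893  0.09168984  0.35911317]
```

View pics/s2.png

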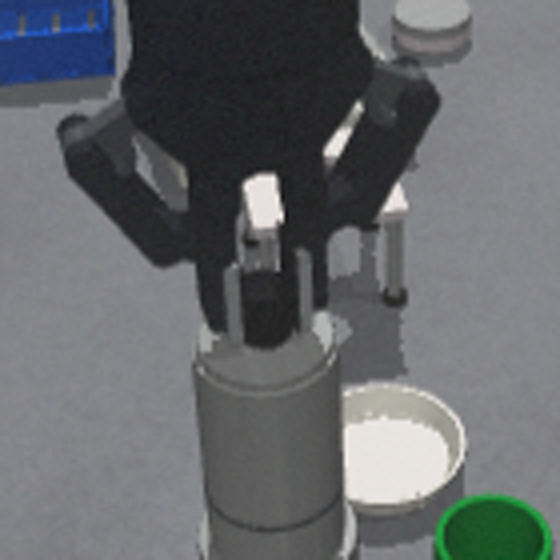

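Call:
jog_arm:
  motion:
    - {"tx": 0,"ty": 0,"tz": -1,"ax": 0,"ay": 0,"az": 0,"gripper": 0.1}
    - {"tx": 0,"ty": 0,"tz": -2,"ax": 0,"ay": 0,"az": 0,"gripper": 0.1}
    - {"tx": 2,"ty": 1,"tz": -1,"ax": 0,"ay": 0,"az": 0,"gripper": 0.1}
    - {"tx": 3,"ty": 2,"tz": 0,"ax": 0,"ay": 0,"az": 0,"gripper": 0.1}
    - {"tx": 3,"ty": 2,"tz": 0,"ax": 0,"ay": 0,"az": 0,"gripper": 0.1}
    - {"tx": 3,"ty": 2,"tz": 0,"ax": 0,"ay": 0,"az": 0,"gripper": 0.1}
    - {"tx": 1.5,"ty": 2,"tz": 2,"ax": 0,"ay": 0,"az": 0,"gripper": 0.1}
    - {"tx": 0,"ty": 1,"tz": 2,"ax": 0,"ay": 0,"az": 0,"gripper": 0.1}
  grip_force: 40

```text
clock: 5.62
eef_pos: [553.6, -244.9, 359.2]
ee_rot: [2.214, 2.223, 0.004]
ft_force: [0.2, -0.1, -1.5]
width: 18.3
```

Call:
jog_arm:
  motion:
    - {"tx": 0,"ty": 0,"tz": 3,"ax": 0,"ay": 0,"az": 0,"gripper": 0.1}
    - {"tx": 0,"ty": 0,"tz": 3,"ax": 0,"ay": 0,"az": 0,"gripper": 0.1}
    - {"tx": 0,"ty": 0,"tz": 2,"ax": 0,"ay": 0,"az": 0,"gripper": 0.1}
    - {"tx": 0,"ty": 0,"tz": 0,"ax": 0,"ay": 0,"az": 0,"gripper": 0.1}
    - {"tx": 0,"ty": 0,"tz": 0,"ax": 0,"ay": 0,"az": 0,"gripper": 0.1}
    - {"tx": 0,"ty": 0,"tz": 0,"ax": 0,"ay": 0,"az": 0,"gripper": 0.1}

```text
clock: 6.12
eef_pos: [551.8, -248.6, 279.3]
ee_rot: [2.219, 2.219, 0.001]
ft_force: [0.1, -0.5, -0.9]
width: 18.4
```

```bash
python3 - <<'E'
from h import *
s=arm.sense();print(s['clock'],s['eef_pos'],s['ee_rot'],s['width'])
p=arm.capture('wrist');save(p,'w2')
for q in ['dish','stand','lid']:
    for r in arm.recognise(p,q)[:2]: print(q,r['rect'],r['score'],onz(p,r['rect'][0],r['rect'][1],{'dish':12,'stand':80,'lid':180}[q],s))
E
```

```text
6.1167 [ 551.75550324 -248.62641766  279.27342224] [2.21919706e+00 2.21907284e+00 7.93218396e-04] 18.386668913059367
dish [282.4, 128.0, 97.9, 100.7] 0.83 [ 554.94101828 -188.57194433   12.        ]
dish [160.2, 374.9, 45.5, 50.9] 0.25 [ 399.54402329 -492.46569189   12.        ]
stand [281.3, 130.2, 96.8, 101.7] 0.47 [ 553.48540953 -188.22300455   80.        ]
lid [282.2, 260.6, 105.7, 92.3] 0.84 [ 553.43157615 -256.53404929  180.        ]
```

View pics/w2.png

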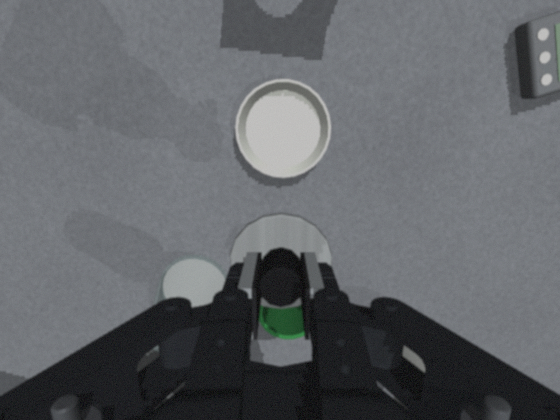

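Call:
jog_arm:
  motion:
    - {"tx": 2,"ty": 0.2,"tz": 1,"ax": 0,"ay": 0,"az": 0,"gripper": 0.1}
    - {"tx": 2.5,"ty": 0.2,"tz": 2,"ax": 0,"ay": 0,"az": 0,"gripper": 0.1}
    - {"tx": 1.3,"ty": 0,"tz": 3,"ax": 0,"ay": 0,"az": 0,"gripper": 0.1}
    - {"tx": 0,"ty": 0,"tz": 3,"ax": 0,"ay": 0,"az": 0,"gripper": 0.1}
    - {"tx": 0,"ty": 0,"tz": 3,"ax": 0,"ay": 0,"az": 0,"gripper": 0.1}
    - {"tx": 0,"ty": 0,"tz": 3,"ax": 0,"ay": 0,"az": 0,"gripper": 0.1}
    - {"tx": 0,"ty": 0,"tz": 2,"ax": 0,"ay": 0,"az": 0,"gripper": 0.1}
    - {"tx": 0,"ty": 0,"tz": 0.5,"ax": 0,"ay": 0,"az": 0,"gripper": 0.1}

```text
clock: 6.98
eef_pos: [553.1, -188.9, 98.5]
ee_rot: [-2.217, -2.217, 0.002]
ft_force: [-0.3, -0.4, -1.9]
width: 18.4
```

Call:
jog_arm:
  motion:
    - {"tx": 0,"ty": 0,"tz": 0.4,"ax": 0,"ay": 0,"az": 0,"gripper": 0.1}
    - {"tx": 0,"ty": 0,"tz": 0,"ax": 0,"ay": 0,"az": 0,"gripper": 0.1}
    - {"tx": 0,"ty": 0,"tz": 0,"ax": 0,"ay": 0,"az": 0,"gripper": 0.1}

```text
clock: 7.23
eef_pos: [556.2, -190.8, 100.0]
ee_rot: [2.219, 2.219, 0.001]
ft_force: [-0.4, -0.2, -1.0]
width: 18.4
```

```bash
python3 - <<'E'
from h import *
s=arm.sense();print(s['clock'],s['eef_pos'],s['ft_force'],s['width'])
p=arm.capture('side');a=p['image']
c=cv2.resize(a[210:330,220:360],None,fx=5,fy=5,interpolation=cv2.INTER_CUBIC);cv2.imwrite('pics/s3.png',cv2.cvtColor(c,cv2.COLOR_RGB2BGR))
E
```

```text
7.2333 [ 556.23981181 -190.80154217   99.95417254] [-0.38463065 -0.22920239 -1.02798575] 18.449215486620584
```

View pics/s3.png

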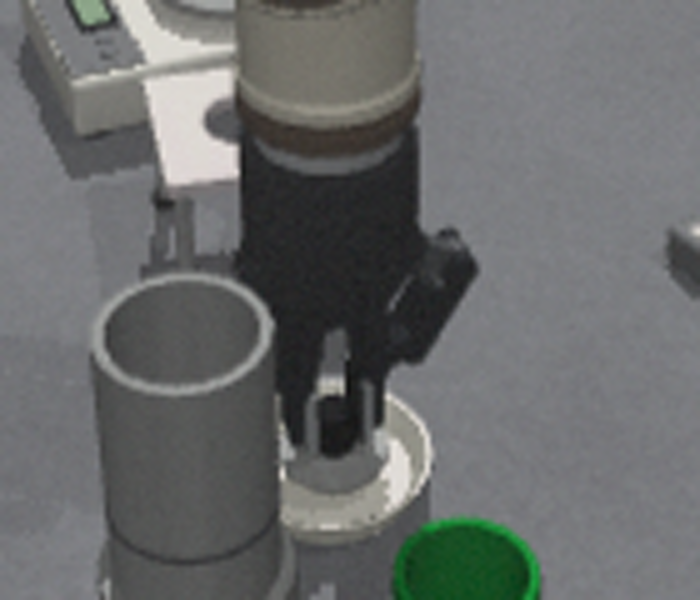

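Call:
jog_arm:
  motion:
    - {"tx": 0,"ty": 0,"tz": 0.3,"ax": 0,"ay": 0,"az": 0,"gripper": 0.1}
    - {"tx": 0,"ty": 0,"tz": 0.2,"ax": 0,"ay": 0,"az": 0,"gripper": 0.1}
    - {"tx": 0,"ty": 0,"tz": 0.1,"ax": 0,"ay": 0,"az": 0,"gripper": 0.1}
    - {"tx": 0,"ty": 0,"tz": 0,"ax": 0,"ay": 0,"az": 0,"gripper": 0.1}
    - {"tx": 0,"ty": 0,"tz": 0,"ax": 0,"ay": 0,"az": 0,"gripper": 0.1}

```text
clock: 7.7
eef_pos: [555.0, -190.0, 91.9]
ee_rot: [-2.221, -2.221, -0.0]
ft_force: [-0.7, 0.2, -0.3]
width: 18.8
```

Call:
jog_arm:
  motion:
    - {"tx": 0,"ty": 0,"tz": 0.1,"ax": 0,"ay": 0,"az": 0,"gripper": 0.1}
    - {"tx": 0,"ty": 0,"tz": 0.1,"ax": 0,"ay": 0,"az": 0,"gripper": 0.1}
    - {"tx": 0,"ty": 0,"tz": 0,"ax": 0,"ay": 0,"az": 0,"gripper": 0.1}

```text
clock: 7.95
eef_pos: [555.1, -190.1, 91.7]
ee_rot: [-2.221, -2.221, 0.001]
ft_force: [-6.1, 1.7, 12.8]
width: 18.6
```

Call:
jog_arm:
  motion:
    - {"tx": 0,"ty": 0,"tz": -0.1,"ax": 0,"ay": 0,"az": 0,"gripper": 0.1}
    - {"tx": 0,"ty": 0,"tz": 0,"ax": 0,"ay": 0,"az": 0,"gripper": 0.5}
    - {"tx": 0,"ty": 0,"tz": 0,"ax": 0,"ay": 0,"az": 0,"gripper": 0.5}
    - {"tx": 0,"ty": 0,"tz": 0,"ax": 0,"ay": 0,"az": 0,"gripper": 0.5}
    - {"tx": 0,"ty": 0,"tz": 0,"ax": 0,"ay": 0,"az": 0,"gripper": 0.5}
    - {"tx": 0,"ty": 0,"tz": -2,"ax": 0,"ay": 0,"az": 0,"gripper": 0.5}
    - {"tx": 0,"ty": 0,"tz": -4,"ax": 0,"ay": 0,"az": 0,"gripper": 1}
    - {"tx": 0,"ty": 0,"tz": -4,"ax": 0,"ay": 0,"az": 0,"gripper": 1}

```text
clock: 8.62
eef_pos: [553.6, -189.3, 190.0]
ee_rot: [-2.218, -2.218, 0.002]
ft_force: [1.8, -0.8, 0.3]
width: 65.4
```

Call:
jog_arm:
  motion:
    - {"tx": 0,"ty": 0,"tz": -4,"ax": 0,"ay": 0,"az": 0,"gripper": 1}
    - {"tx": 0,"ty": 0,"tz": -4,"ax": 0,"ay": 0,"az": 0,"gripper": 1}
    - {"tx": 0,"ty": 0,"tz": -3,"ax": 0,"ay": 0,"az": 0,"gripper": 1}
    - {"tx": 0,"ty": 0,"tz": 0,"ax": 0,"ay": 0,"az": 0,"gripper": 1}
    - {"tx": 0,"ty": 0,"tz": 0,"ax": 0,"ay": 0,"az": 0,"gripper": 1}

```text
clock: 9.03
eef_pos: [555.9, -190.5, 303.5]
ee_rot: [2.218, 2.218, 0.002]
ft_force: [-0.1, 0.3, -0.5]
width: 85.2
```

```bash
python3 - <<'E'
from h import *
s=arm.sense();print(s['clock'],s['eef_pos'],s['ft_force'],s['width'])
p=arm.capture('wrist');save(p,'w3')
E
```

```text
9.0333 [ 555.90960127 -190.53933216  303.47846666] [-0.10050099  0.33950538 -0.52536064] 85.20521813794859
```

View pics/w3.png

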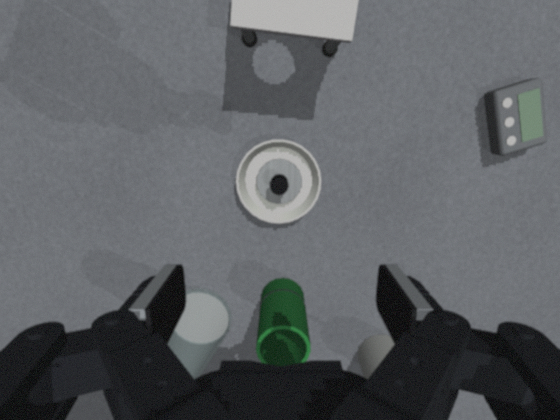

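Call:
jog_arm:
  motion:
    - {"tx": 0,"ty": 0,"tz": -3,"ax": 0,"ay": 0,"az": 0,"gripper": 1}
    - {"tx": 0,"ty": 0,"tz": -3,"ax": 0,"ay": 0,"az": 0,"gripper": 1}
    - {"tx": -2.1,"ty": -0.5,"tz": -3,"ax": 0,"ay": 0,"az": 0,"gripper": 1}
    - {"tx": -3,"ty": -2,"tz": 0,"ax": 0,"ay": 0,"az": 0,"gripper": 1}
    - {"tx": -3,"ty": -2,"tz": 0,"ax": 0,"ay": 0,"az": 0,"gripper": 1}
    - {"tx": -3,"ty": -2,"tz": 0,"ax": 0,"ay": 0,"az": 0,"gripper": 1}
    - {"tx": -3,"ty": -2,"tz": 0,"ax": 0,"ay": 0,"az": 0,"gripper": 1}
    - {"tx": -3,"ty": -2,"tz": 0,"ax": 0,"ay": 0,"az": 0,"gripper": 1}

```text
clock: 9.75
eef_pos: [448.5, -361.8, 388.2]
ee_rot: [-2.218, -2.219, -0.001]
ft_force: [0.5, -0.8, 1.1]
width: 85.1
```

Call:
jog_arm:
  motion:
    - {"tx": -1,"ty": 0,"tz": 0,"ax": 0,"ay": 0,"az": 0,"gripper": 1}
    - {"tx": 0,"ty": 0,"tz": 0,"ax": 0,"ay": 0,"az": 0,"gripper": 1}
    - {"tx": 0,"ty": 0,"tz": 0,"ax": 0,"ay": 0,"az": 0,"gripper": 1}
    - {"tx": 0,"ty": 0,"tz": 0,"ax": 0,"ay": 0,"az": 0,"gripper": 1}

```text
clock: 10.08
eef_pos: [450.6, -369.8, 389.8]
ee_rot: [-2.218, -2.221, -0.001]
ft_force: [-0.4, -0.5, -0.2]
width: 85.6
```

```bash
python3 - <<'E'
from h import *
s=arm.sense();print(s['clock'],s['eef_pos'],s['ft_force'],s['width'])
p=arm.capture('wrist');save(p,'w4')
t=np.linspace(0,6.28,60)
im=cv2.cvtColor(p['image'],cv2.COLOR_RGB2BGR)
for r,z in((28,274),(33,174)):
  cv2.polylines(im,[np.round(proj(p,np.c_[451+r*np.cos(t),-372+r*np.sin(t),0*t+z],s)).astype(int)],1,(0,0,255))
cv2.imwrite('pics/w4.png',cv2.resize(im[100:300,180:400],None,fx=3,fy=3))
E
```

```text
10.0833 [ 450.60737347 -369.76606909  389.77822816] [-0.37812813 -0.45929008 -0.21368249] 85.61141500999645
```

View pics/w4.png

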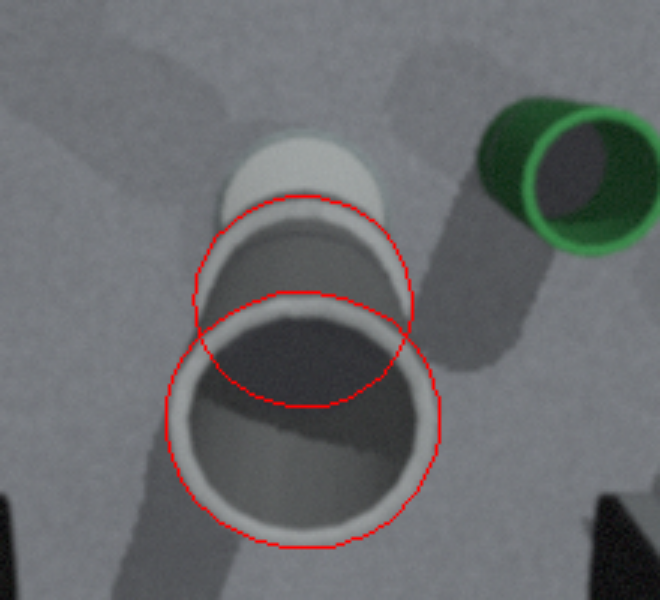

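The projected funnel and holder outlines match the picture, so the tower axis is at (451,-372).

Call:
jog_arm:
  motion:
    - {"tx": -0.2,"ty": 0,"tz": 2,"ax": 0,"ay": 0,"az": 0,"gripper": 1}
    - {"tx": 0,"ty": 0,"tz": 3,"ax": 0,"ay": 0,"az": 0,"gripper": 1}
    - {"tx": 0,"ty": 0,"tz": 3,"ax": 0,"ay": 0,"az": 0,"gripper": 1}
    - {"tx": 0,"ty": 0,"tz": 1.6,"ax": 0,"ay": 0,"az": 0,"gripper": 1}
    - {"tx": 0,"ty": 0,"tz": 0,"ax": 0,"ay": 0,"az": 0,"gripper": 1}
    - {"tx": 0,"ty": 0,"tz": 0,"ax": 0,"ay": 0,"az": 0,"gripper": 0.72}
    - {"tx": 0,"ty": 0,"tz": 0,"ax": 0,"ay": 0,"az": 0,"gripper": 0.72}
    - {"tx": 0,"ty": 0,"tz": 0,"ax": 0,"ay": 0,"az": 0,"gripper": 0.72}

```text
clock: 10.8
eef_pos: [450.9, -373.4, 297.2]
ee_rot: [2.218, 2.219, -0.001]
ft_force: [-0.0, -0.6, 0.4]
width: 61.6
```

Call:
jog_arm:
  motion:
    - {"tx": 0,"ty": 0,"tz": 0,"ax": 0,"ay": 0,"az": 0,"gripper": 0.55}
    - {"tx": 0,"ty": 0,"tz": 0,"ax": 0,"ay": 0,"az": 0,"gripper": 0.55}
    - {"tx": 0,"ty": 0,"tz": 0,"ax": 0,"ay": 0,"az": 0,"gripper": 0.55}
    - {"tx": 0,"ty": 0,"tz": 0,"ax": 0,"ay": 0,"az": 0,"gripper": 0.55}
  grip_force: 40

```text
clock: 11.13
eef_pos: [450.6, -373.6, 297.4]
ee_rot: [2.219, 2.219, -0.0]
ft_force: [-0.6, 1.6, 6.2]
width: 55.5
```

```bash
python3 - <<'E'
from h import *
s=arm.sense();print(s['clock'],s['eef_pos'],s['ft_force'],s['width'])
p=arm.capture('side');a=p['image']
c=cv2.resize(a[190:400,190:340],None,fx=2.8,fy=2.8,interpolation=cv2.INTER_CUBIC);cv2.imwrite('pics/s4.png',cv2.cvtColor(c,cv2.COLOR_RGB2BGR))
E
```

```text
11.1333 [ 450.57271993 -373.64046292  297.44873745] [-0.58039075  1.6297899   6.22828957] 55.48749029567333
```

View pics/s4.png

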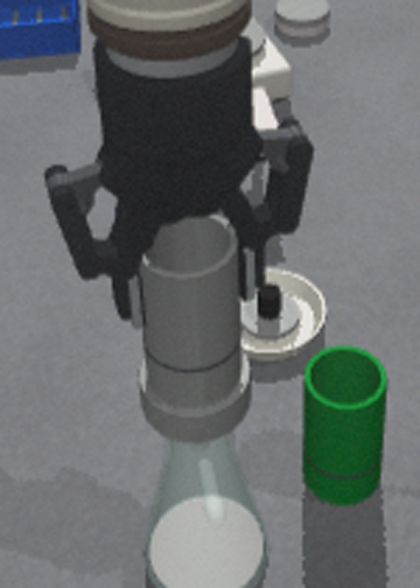

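Call:
jog_arm:
  motion:
    - {"tx": 0,"ty": 0,"tz": -1,"ax": 0,"ay": 0,"az": 0,"gripper": 0.55}
    - {"tx": 0,"ty": 0,"tz": -1,"ax": 0,"ay": 0,"az": 0,"gripper": 0.55}
    - {"tx": 0,"ty": 0,"tz": -2,"ax": 0,"ay": 0,"az": 0,"gripper": 0.55}
    - {"tx": 0,"ty": 0,"tz": -2,"ax": 0,"ay": 0,"az": 0,"gripper": 0.55}
    - {"tx": 0,"ty": 0,"tz": -2,"ax": 0,"ay": 0,"az": 0,"gripper": 0.55}
    - {"tx": 0,"ty": 0,"tz": 0,"ax": 0,"ay": 0,"az": 0,"gripper": 0.55}

```text
clock: 11.68
eef_pos: [450.9, -374.2, 380.8]
ee_rot: [2.215, 2.215, -0.002]
ft_force: [0.5, -0.5, -1.0]
width: 56.0
```

```bash
python3 - <<'E'
from h import *
s=arm.sense();print(s['clock'],s['eef_pos'],s['ft_force'],s['width'])
p=arm.capture('side');a=p['image']
c=cv2.resize(a[150:400,190:340],None,fx=2.3,fy=2.3,interpolation=cv2.INTER_CUBIC);cv2.imwrite('pics/s5.png',cv2.cvtColor(c,cv2.COLOR_RGB2BGR))
E
```

```text
11.6833 [ 450.94138048 -374.18739596  380.77417287] [ 0.49675984 -0.51020956 -1.00227056] 56.01157286947739
```

View pics/s5.png

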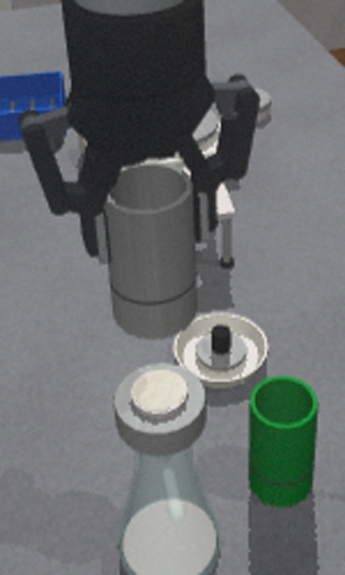

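The funnel is up and clear, and the holder and flask stayed put. Next stop is the tub.

Call:
jog_arm:
  motion:
    - {"tx": 1.5,"ty": 0,"tz": 0,"ax": 0,"ay": 0,"az": 0,"gripper": 0.55}
    - {"tx": 2.5,"ty": 0,"tz": 0,"ax": 0,"ay": 0,"az": 0,"gripper": 0.55}
    - {"tx": 3.5,"ty": 0,"tz": 0,"ax": 0,"ay": 0,"az": 0,"gripper": 0.55}
    - {"tx": 3.5,"ty": 0,"tz": 0,"ax": 0,"ay": 0,"az": 0,"gripper": 0.55}
    - {"tx": 3.5,"ty": 0,"tz": 0,"ax": 0,"ay": 0,"az": 0,"gripper": 0.55}
    - {"tx": 3.5,"ty": 0,"tz": 0,"ax": 0,"ay": 0,"az": 0,"gripper": 0.55}
    - {"tx": 3.5,"ty": 0,"tz": 0,"ax": 0,"ay": 0,"az": 0,"gripper": 0.55}
    - {"tx": 3.5,"ty": 0,"tz": 0,"ax": 0,"ay": 0,"az": 0,"gripper": 0.55}

```text
clock: 12.4
eef_pos: [449.2, -121.2, 373.2]
ee_rot: [-2.22, -2.219, 0.001]
ft_force: [1.1, 0.2, -1.4]
width: 55.9
```

Call:
jog_arm:
  motion:
    - {"tx": 3.5,"ty": 0,"tz": 0,"ax": 0,"ay": 0,"az": 0,"gripper": 0.55}
    - {"tx": 3.5,"ty": 0,"tz": 0,"ax": 0,"ay": 0,"az": 0,"gripper": 0.55}
    - {"tx": 3.5,"ty": 0,"tz": 0,"ax": 0,"ay": 0,"az": 0,"gripper": 0.55}
    - {"tx": 3.5,"ty": 0,"tz": 0,"ax": 0,"ay": 0,"az": 0,"gripper": 0.55}
    - {"tx": 3.5,"ty": 0,"tz": 0,"ax": 0,"ay": 0,"az": 0,"gripper": 0.55}
    - {"tx": 3.5,"ty": 0,"tz": 0,"ax": 0,"ay": 0,"az": 0,"gripper": 0.55}
    - {"tx": 3.5,"ty": 0,"tz": 0,"ax": 0,"ay": 0,"az": 0,"gripper": 0.55}
    - {"tx": 3.5,"ty": 0,"tz": 0,"ax": 0,"ay": 0,"az": 0,"gripper": 0.55}

```text
clock: 13.07
eef_pos: [449.1, 158.7, 373.4]
ee_rot: [-2.22, -2.22, 0.003]
ft_force: [1.7, -0.2, -1.3]
width: 56.2
```

Call:
jog_arm:
  motion:
    - {"tx": 3.5,"ty": 0,"tz": 0,"ax": 0,"ay": 0,"az": 0,"gripper": 0.55}
    - {"tx": 3,"ty": 0,"tz": 0,"ax": 0,"ay": 0,"az": 0,"gripper": 0.55}
    - {"tx": 1.5,"ty": 0,"tz": 0,"ax": 0,"ay": 0,"az": 0,"gripper": 0.55}
    - {"tx": 0,"ty": 0,"tz": 0,"ax": 0,"ay": 0,"az": 0,"gripper": 0.55}
    - {"tx": 0,"ty": 0,"tz": 0,"ax": 0,"ay": 0,"az": 0,"gripper": 0.55}
    - {"tx": 0,"ty": 0,"tz": 0,"ax": 0,"ay": 0,"az": 0,"gripper": 0.55}

```text
clock: 13.57
eef_pos: [449.8, 236.3, 373.8]
ee_rot: [-2.222, -2.221, 0.003]
ft_force: [0.0, -0.6, -2.7]
width: 55.7
```

```bash
python3 - <<'E'
from h import *
s=arm.sense();print(s['clock'],s['eef_pos'],s['ft_force'],s['width'],s['joint_pos'])
p=arm.capture('wrist');save(p,'w5')
E
```

```text
13.5667 [449.76265291 236.28336733 373.84666602] [ 0.01134726 -0.63536697 -2.66118076] 55.719297459433974 [ 2.45743558e-01 -5.57162944e-02  1.68207778e+00 -5.70187079e-04
  1.51709024e+00  2.46186705e-01]
```

View pics/w5.png

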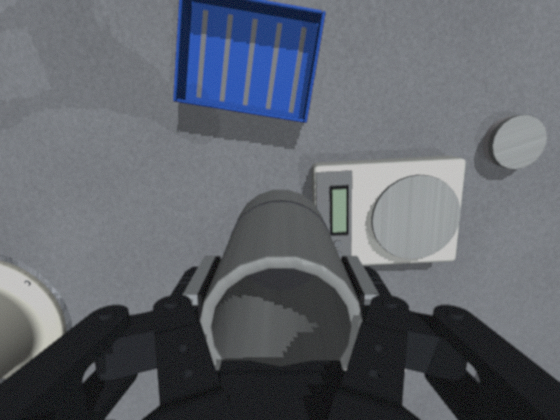

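```bash
python3 - <<'E'
from h import *
s=arm.sense();print(s['eef_pos'])
p=arm.capture('wrist')
C=[onz(p,*u,45,s) for u in((176,101),(306,122),(325,13))]
print(np.round(C,1),np.linalg.norm(C[0]-C[1]),np.linalg.norm(C[1]-C[2]),'ctr',(C[0]+C[2])/2)
print('pan',onz(p,416,218,60,s),'L',onz(p,372,218,60,s),onz(p,460,218,60,s)); 
for u in((315,166),(465,158),(458,263)): print(onz(p,*u,44,s).round(1))
E
```

```text
[449.9280774  236.03640549 374.1738635 ]
[[328.1 325.5  45. ]
 [480.5 301.5  45. ]
 [499.  415.9  45. ]] 154.34221467540974 115.96066254545984 ctr [413.54737658 370.7181112   45.        ]
pan [618.39419441 186.24449599  60.        ] L [563.70261268 186.36969999  60.        ] [673.06957008 186.11932909  60.        ]
[492.8 248.9  44. ]
[676.7 258.3  44. ]
[689.3 117.5  44. ]
```

Call:
jog_arm:
  motion:
    - {"tx": 2,"ty": -0.6,"tz": 0,"ax": 0,"ay": 0,"az": 0,"gripper": 0.55}
    - {"tx": 3.5,"ty": -1,"tz": 0,"ax": 0,"ay": 0,"az": 0,"gripper": 0.55}
    - {"tx": 3.5,"ty": -1,"tz": 0,"ax": 0,"ay": 0,"az": 0,"gripper": 0.55}
    - {"tx": 3,"ty": -1,"tz": 1,"ax": 0,"ay": 0,"az": 0,"gripper": 0.55}
    - {"tx": 1.5,"ty": 0,"tz": 2,"ax": 0,"ay": 0,"az": 0,"gripper": 0.55}
    - {"tx": 0,"ty": 0,"tz": 3,"ax": 0,"ay": 0,"az": 0,"gripper": 0.55}
    - {"tx": 0,"ty": 0,"tz": 3,"ax": 0,"ay": 0,"az": 0,"gripper": 0.55}
    - {"tx": 0,"ty": 0,"tz": 3,"ax": 0,"ay": 0,"az": 0,"gripper": 0.55}

```text
clock: 14.33
eef_pos: [414.3, 371.4, 253.8]
ee_rot: [2.222, 2.22, 0.001]
ft_force: [0.6, -0.1, -2.0]
width: 55.7
```

Call:
jog_arm:
  motion:
    - {"tx": 0,"ty": 0,"tz": 3,"ax": 0,"ay": 0,"az": 0,"gripper": 0.55}
    - {"tx": 0,"ty": 0,"tz": 3,"ax": 0,"ay": 0,"az": 0,"gripper": 0.55}
    - {"tx": 0,"ty": 0,"tz": 2,"ax": 0,"ay": 0,"az": 0,"gripper": 0.55}
    - {"tx": 0,"ty": 0,"tz": 0,"ax": 0,"ay": 0,"az": 0,"gripper": 0.55}
    - {"tx": 0,"ty": 0,"tz": 0,"ax": 0,"ay": 0,"az": 0,"gripper": 0.55}
    - {"tx": 0,"ty": 0,"tz": 0,"ax": 0,"ay": 0,"az": 0,"gripper": 0.55}

```text
clock: 14.83
eef_pos: [415.2, 372.1, 176.8]
ee_rot: [2.222, 2.22, 0.004]
ft_force: [-0.5, -0.1, -2.2]
width: 55.7
```

```bash
python3 - <<'E'
from h import *
s=arm.sense();print(s['clock'],s['eef_pos'],s['ft_force'],s['width'])
p=arm.capture('wrist');save(p,'w6')
p=arm.capture('side');a=p['image'];cv2.imwrite('pics/s6.png',cv2.cvtColor(cv2.resize(a[120:250,130:270],None,fx=4,fy=4),cv2.COLOR_RGB2BGR))
E
```

```text
14.8333 [415.24402525 372.06262895 176.76107388] [-0.50552254 -0.12342856 -2.24981794] 55.67230606741873
```

View pics/w6.png

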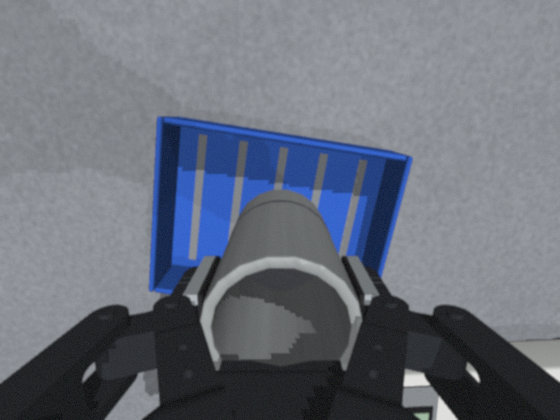

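View pics/s6.png

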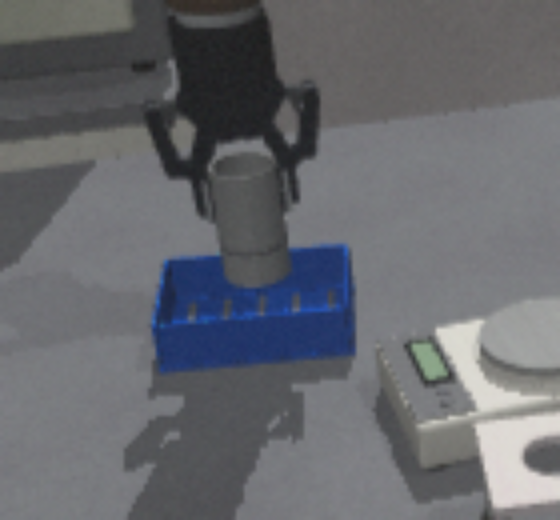

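Call:
jog_arm:
  motion:
    - {"tx": 0,"ty": 0,"tz": 1.5,"ax": 0,"ay": 0,"az": 0,"gripper": 0.55}
    - {"tx": 0,"ty": 0,"tz": 1.5,"ax": 0,"ay": 0,"az": 0,"gripper": 0.55}
    - {"tx": 0,"ty": 0,"tz": 1.2,"ax": 0,"ay": 0,"az": 0,"gripper": 0.55}
    - {"tx": 0,"ty": 0,"tz": 0.3,"ax": 0,"ay": 0,"az": 0,"gripper": 0.55}
    - {"tx": 0,"ty": 0,"tz": 0.1,"ax": 0,"ay": 0,"az": 0,"gripper": 0.55}
    - {"tx": 0,"ty": 0,"tz": 0,"ax": 0,"ay": 0,"az": 0,"gripper": 0.55}
    - {"tx": 0,"ty": 0,"tz": 0,"ax": 0,"ay": 0,"az": 0,"gripper": 0.55}

```text
clock: 15.52
eef_pos: [414.6, 372.4, 130.0]
ee_rot: [2.221, 2.221, 0.003]
ft_force: [-0.2, 0.5, -1.7]
width: 56.0
```

Call:
jog_arm:
  motion:
    - {"tx": 0,"ty": 0,"tz": 0.1,"ax": 0,"ay": 0,"az": 0,"gripper": 0.55}
    - {"tx": 0,"ty": 0,"tz": 0.1,"ax": 0,"ay": 0,"az": 0,"gripper": 0.55}
    - {"tx": 0,"ty": 0,"tz": 0,"ax": 0,"ay": 0,"az": 0,"gripper": 0.55}

```text
clock: 15.77
eef_pos: [414.4, 372.3, 127.6]
ee_rot: [2.221, 2.221, 0.002]
ft_force: [-0.6, 1.0, 0.7]
width: 55.7
```

Call:
jog_arm:
  motion:
    - {"tx": 0,"ty": 0,"tz": 0.1,"ax": 0,"ay": 0,"az": 0,"gripper": 0.55}
    - {"tx": 0,"ty": 0,"tz": 0,"ax": 0,"ay": 0,"az": 0,"gripper": 0.55}
    - {"tx": 0,"ty": 0,"tz": 0,"ax": 0,"ay": 0,"az": 0,"gripper": 0.55}

```text
clock: 16.02
eef_pos: [414.5, 372.5, 127.5]
ee_rot: [2.221, 2.221, 0.002]
ft_force: [-2.2, -1.4, 7.6]
width: 55.9
```

Call:
jog_arm:
  motion:
    - {"tx": 0,"ty": 0,"tz": 0,"ax": 0,"ay": 0,"az": 0,"gripper": 0.75}
    - {"tx": 0,"ty": 0,"tz": 0,"ax": 0,"ay": 0,"az": 0,"gripper": 0.95}
    - {"tx": 0,"ty": 0,"tz": 0,"ax": 0,"ay": 0,"az": 0,"gripper": 1}
    - {"tx": 0,"ty": 0,"tz": 0,"ax": 0,"ay": 0,"az": 0,"gripper": 1}
    - {"tx": 0,"ty": 0,"tz": 0,"ax": 0,"ay": 0,"az": 0,"gripper": 1}
    - {"tx": 0,"ty": 0,"tz": -1,"ax": 0,"ay": 0,"az": 0,"gripper": 1}
    - {"tx": 0,"ty": 0,"tz": -3,"ax": 0,"ay": 0,"az": 0,"gripper": 1}
    - {"tx": 0,"ty": 0,"tz": -4,"ax": 0,"ay": 0,"az": 0,"gripper": 1}

```text
clock: 16.68
eef_pos: [412.0, 370.8, 203.9]
ee_rot: [-2.22, -2.22, 0.012]
ft_force: [1.2, 0.6, 1.2]
width: 85.4
```

Call:
jog_arm:
  motion:
    - {"tx": 0,"ty": 0,"tz": -4,"ax": 0,"ay": 0,"az": 0,"gripper": 1}
    - {"tx": 0,"ty": 0,"tz": -4,"ax": 0,"ay": 0,"az": 0,"gripper": 1}
    - {"tx": 0,"ty": 0,"tz": -4,"ax": 0,"ay": 0,"az": 0,"gripper": 1}
    - {"tx": 0,"ty": 0,"tz": 0,"ax": 0,"ay": 0,"az": 0,"gripper": 1}
    - {"tx": 0,"ty": 0,"tz": 0,"ax": 0,"ay": 0,"az": 0,"gripper": 1}

```text
clock: 17.1
eef_pos: [415.1, 372.7, 330.2]
ee_rot: [2.22, 2.22, 0.012]
ft_force: [0.1, 0.4, -0.2]
width: 85.4
```

```bash
python3 - <<'E'
from h import *
s=arm.sense();print(s['clock'],s['eef_pos'],s['ft_force'],s['width'])
p=arm.capture('wrist');save(p,'w7')
p=arm.capture('side');a=p['image'];cv2.imwrite('pics/s7.png',cv2.cvtColor(cv2.resize(a[120:250,130:270],None,fx=4,fy=4),cv2.COLOR_RGB2BGR))
E
```

```text
17.1 [415.09108742 372.65622234 330.17243705] [ 0.14252229  0.38173073 -0.2127461 ] 85.42272760253216
```

View pics/w7.png

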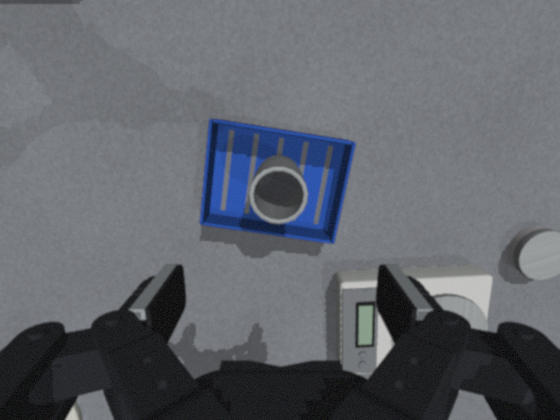

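View pics/s7.png

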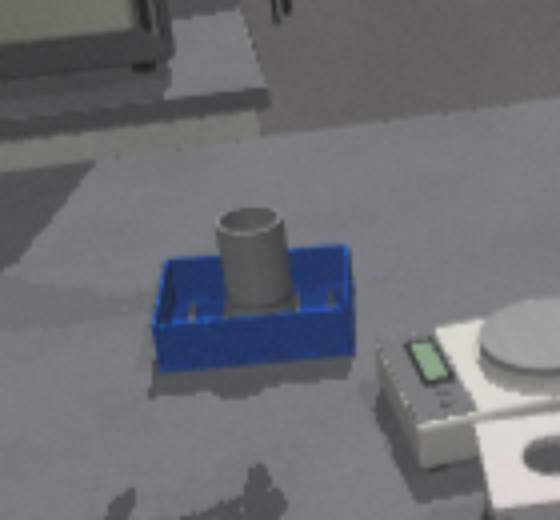

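Call:
jog_arm:
  motion:
    - {"tx": -1.6,"ty": 1,"tz": -1,"ax": 0,"ay": 0,"az": 0,"gripper": 1}
    - {"tx": -3.2,"ty": 2.2,"tz": -1,"ax": 0,"ay": 0,"az": 0,"gripper": 1}
    - {"tx": -3.2,"ty": 2.2,"tz": -1,"ax": 0,"ay": 0,"az": 0,"gripper": 1}
    - {"tx": -3.2,"ty": 2.2,"tz": -1,"ax": 0,"ay": 0,"az": 0,"gripper": 1}
    - {"tx": -3.2,"ty": 2.2,"tz": -1,"ax": 0,"ay": 0,"az": 0,"gripper": 1}
    - {"tx": -3.2,"ty": 2.2,"tz": -1,"ax": 0,"ay": 0,"az": 0,"gripper": 1}
    - {"tx": -3.2,"ty": 2.2,"tz": -1,"ax": 0,"ay": 0,"az": 0,"gripper": 1}
    - {"tx": -3.2,"ty": 2.2,"tz": 0,"ax": 0,"ay": 0,"az": 0,"gripper": 1}

```text
clock: 17.87
eef_pos: [578.8, 130.2, 396.1]
ee_rot: [-2.221, -2.221, 0.0]
ft_force: [0.7, 0.5, 0.6]
width: 85.5
```

Call:
jog_arm:
  motion:
    - {"tx": -1.6,"ty": 1.1,"tz": 0,"ax": 0,"ay": 0,"az": 0,"gripper": 1}
    - {"tx": 0,"ty": 0,"tz": 0,"ax": 0,"ay": 0,"az": 0,"gripper": 1}
    - {"tx": 0,"ty": 0,"tz": 0,"ax": 0,"ay": 0,"az": 0,"gripper": 1}
    - {"tx": 0,"ty": 0,"tz": 0,"ax": 0,"ay": 0,"az": 0,"gripper": 1}
    - {"tx": 0,"ty": 0,"tz": 0,"ax": 0,"ay": 0,"az": 0,"gripper": 1}

```text
clock: 18.28
eef_pos: [588.2, 117.2, 395.1]
ee_rot: [-2.219, -2.222, 0.002]
ft_force: [-0.1, -0.4, 0.8]
width: 85.2
```

```bash
python3 - <<'E'
from h import *
s=arm.sense();print(s['clock'],s['eef_pos'],s['ee_rot'])
p=arm.capture('wrist');save(p,'w8')
im=cv2.cvtColor(p['image'],cv2.COLOR_RGB2BGR);t=np.linspace(0,6.28,90)
def circ(x,y,z,r): cv2.polylines(im,[np.round(proj(p,np.c_[x+r*np.cos(t),y+r*np.sin(t),0*t+z],s)*8).astype(int)],1,(0,0,255),1,shift=3)
circ(571,-4,80,23.5);circ(618.4,186,60,55)
cv2.imwrite('pics/w8o.png',cv2.resize(im[40:300,150:450],None,fx=2.3,fy=2.3,interpolation=cv2.INTER_CUBIC))
E
```

```text
18.2833 [588.19212424 117.17022526 395.05414068] [-2.21865500e+00 -2.22211220e+00  1.65541379e-03]
```

View pics/w8o.png

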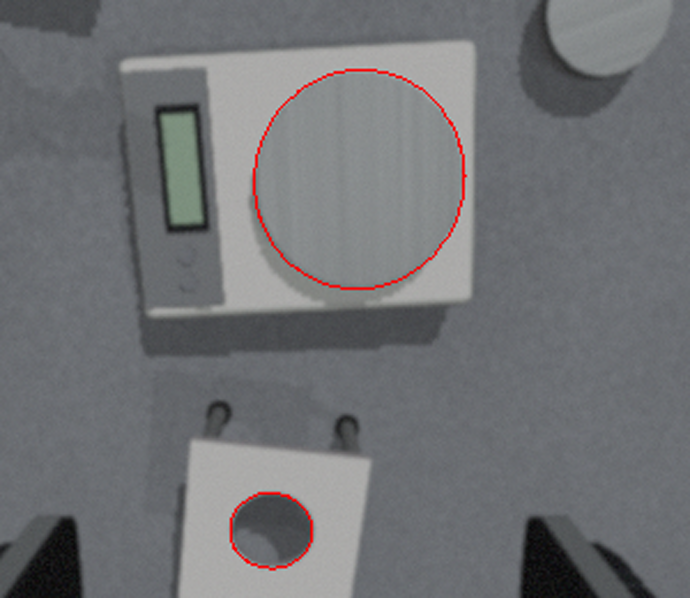

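Call:
jog_arm:
  motion:
    - {"tx": -1.9,"ty": -0.5,"tz": 0,"ax": 0,"ay": 0,"az": 0,"gripper": 1}
    - {"tx": -3.5,"ty": -1,"tz": 0,"ax": 0,"ay": 0,"az": 0,"gripper": 1}
    - {"tx": -3.5,"ty": -1,"tz": 0,"ax": 0,"ay": 0,"az": 0,"gripper": 1}
    - {"tx": -3.5,"ty": -1,"tz": 0,"ax": 0,"ay": 0,"az": 0,"gripper": 1}
    - {"tx": -3.5,"ty": -1,"tz": 0,"ax": 0,"ay": 0,"az": 0,"gripper": 1}
    - {"tx": -3.5,"ty": -1,"tz": 0,"ax": 0,"ay": 0,"az": 0,"gripper": 1}
    - {"tx": -3.5,"ty": -1,"tz": 0,"ax": 0,"ay": 0,"az": 0,"gripper": 1}
    - {"tx": -3.5,"ty": -1,"tz": 0,"ax": 0,"ay": 0,"az": 0,"gripper": 1}

```text
clock: 19.0
eef_pos: [513.2, -148.3, 396.1]
ee_rot: [2.219, 2.223, 0.0]
ft_force: [1.2, -1.3, 0.0]
width: 85.8
```

Call:
jog_arm:
  motion:
    - {"tx": -3.5,"ty": -1,"tz": 0,"ax": 0,"ay": 0,"az": 0,"gripper": 1}
    - {"tx": -3.5,"ty": -1,"tz": 0,"ax": 0,"ay": 0,"az": 0,"gripper": 1}
    - {"tx": -3.5,"ty": -1,"tz": 0,"ax": 0,"ay": 0,"az": 0,"gripper": 1}
    - {"tx": -3.5,"ty": -1,"tz": 0,"ax": 0,"ay": 0,"az": 0,"gripper": 1}
    - {"tx": -3.5,"ty": -1,"tz": 0,"ax": 0,"ay": 0,"az": 0,"gripper": 1}
    - {"tx": -3,"ty": -1,"tz": 1,"ax": 0,"ay": 0,"az": 0,"gripper": 1}
    - {"tx": -2,"ty": -0.2,"tz": 2,"ax": 0,"ay": 0,"az": 0,"gripper": 1}
    - {"tx": 0,"ty": 0,"tz": 3,"ax": 0,"ay": 0,"az": 0,"gripper": 1}

```text
clock: 19.67
eef_pos: [451.9, -376.7, 338.1]
ee_rot: [2.219, 2.213, -0.003]
ft_force: [0.8, -0.3, -0.2]
width: 85.4
```

Call:
jog_arm:
  motion:
    - {"tx": 0,"ty": 0,"tz": 3,"ax": 0,"ay": 0,"az": 0,"gripper": 1}
    - {"tx": 0,"ty": 0,"tz": 1,"ax": 0,"ay": 0,"az": 0,"gripper": 1}
    - {"tx": 0,"ty": 0,"tz": 0,"ax": 0,"ay": 0,"az": 0,"gripper": 1}
    - {"tx": 0,"ty": 0,"tz": 0,"ax": 0,"ay": 0,"az": 0,"gripper": 1}
    - {"tx": 0,"ty": 0,"tz": 0,"ax": 0,"ay": 0,"az": 0,"gripper": 1}

```text
clock: 20.08
eef_pos: [452.9, -373.2, 298.5]
ee_rot: [2.217, 2.22, -0.001]
ft_force: [-0.3, -0.4, 0.3]
width: 85.4
```

```bash
python3 - <<'E'
from h import *
s=arm.sense();print(s['clock'],s['eef_pos'],s['ee_rot'])
p=arm.capture('wrist')
im=cv2.cvtColor(p['image'],cv2.COLOR_RGB2BGR);t=np.linspace(0,6.28,90)
def circ(x,y,z,r): cv2.polylines(im,[np.round(proj(p,np.c_[x+r*np.cos(t),y+r*np.sin(t),0*t+z],s)*8).astype(int)],1,(0,0,255),1,shift=3)
circ(451,-372,180,20.5);circ(451,-372,174,33);circ(451,-372,0,42)
print(proj(p,[[451,-372-63,112]],s))
cv2.imwrite('pics/w9o.png',im)
E
```

```text
20.0833 [ 452.94410465 -373.22376245  298.47675052] [ 2.21747183e+00  2.21982642e+00 -6.97372281e-04]
[[277.25505134 274.42452821]]
```

View pics/w9o.png

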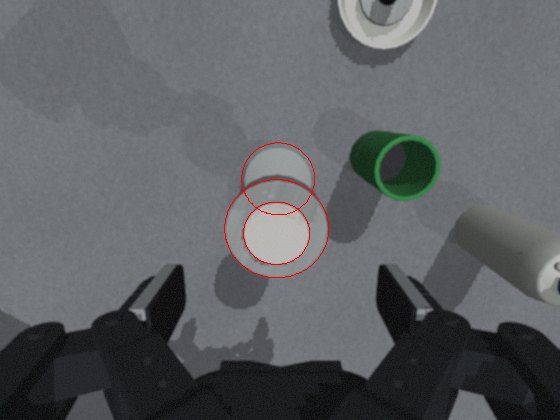

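Call:
jog_arm:
  motion:
    - {"tx": 0.1,"ty": -0.2,"tz": 2,"ax": 0,"ay": 0,"az": 0,"gripper": 1}
    - {"tx": 0,"ty": 0,"tz": 2.5,"ax": 0,"ay": 0,"az": 0,"gripper": 1}
    - {"tx": 0,"ty": 0,"tz": 2,"ax": 0,"ay": 0,"az": 0,"gripper": 1}
    - {"tx": 0,"ty": 0,"tz": 1,"ax": 0,"ay": 0,"az": 0,"gripper": 1}
    - {"tx": 0,"ty": 0,"tz": 0,"ax": 0,"ay": 0,"az": 0,"gripper": 1}
    - {"tx": 0,"ty": 0,"tz": 0,"ax": 0,"ay": 0,"az": 0,"gripper": 0.9}
    - {"tx": 0,"ty": 0,"tz": 0,"ax": 0,"ay": 0,"az": 0,"gripper": 0.85}
    - {"tx": 0,"ty": 0,"tz": 0,"ax": 0,"ay": 0,"az": 0,"gripper": 0.85}

```text
clock: 20.8
eef_pos: [450.7, -372.9, 223.1]
ee_rot: [2.219, 2.219, -0.001]
ft_force: [1.3, -0.2, -0.2]
width: 72.4
```

```bash
python3 - <<'E'
from h import *
s=arm.sense();print(s['clock'],s['eef_pos'],s['ft_force'],s['width'])
p=arm.capture('side');a=p['image']
c=cv2.resize(a[240:400,190:340],None,fx=3.7,fy=3.7,interpolation=cv2.INTER_CUBIC);cv2.imwrite('pics/s8.png',cv2.cvtColor(c,cv2.COLOR_RGB2BGR))
E
```

```text
20.8 [ 450.70367292 -372.85592357  223.05100035] [ 1.26031219 -0.20537036 -0.17877732] 72.40988031964616
```

View pics/s8.png

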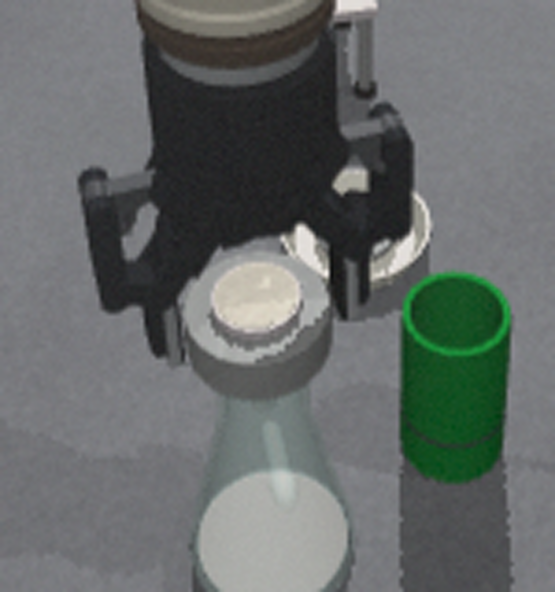

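Call:
jog_arm:
  motion:
    - {"tx": 0,"ty": 0,"tz": 0,"ax": 0,"ay": 0,"az": 0,"gripper": 0.65}
    - {"tx": 0,"ty": 0,"tz": 0,"ax": 0,"ay": 0,"az": 0,"gripper": 0.65}
    - {"tx": 0,"ty": 0,"tz": 0,"ax": 0,"ay": 0,"az": 0,"gripper": 0.65}
    - {"tx": 0,"ty": 0,"tz": 0,"ax": 0,"ay": 0,"az": 0,"gripper": 0.65}
  grip_force: 60

```text
clock: 21.18
eef_pos: [450.6, -372.8, 222.9]
ee_rot: [2.219, 2.219, -0.001]
ft_force: [-0.1, 0.3, 5.9]
width: 64.0
```

Call:
jog_arm:
  motion:
    - {"tx": 0,"ty": 0,"tz": -0.5,"ax": 0,"ay": 0,"az": 0,"gripper": 0.65}
    - {"tx": 0,"ty": 0,"tz": -1,"ax": 0,"ay": 0,"az": 0,"gripper": 0.65}
    - {"tx": 0,"ty": 0,"tz": -1,"ax": 0,"ay": 0,"az": 0,"gripper": 0.65}
    - {"tx": 0,"ty": 0,"tz": -1.5,"ax": 0,"ay": 0,"az": 0,"gripper": 0.65}
    - {"tx": 0,"ty": 0,"tz": -1.5,"ax": 0,"ay": 0,"az": 0,"gripper": 0.65}
    - {"tx": 0,"ty": 0,"tz": -1.5,"ax": 0,"ay": 0,"az": 0,"gripper": 0.65}
    - {"tx": 0,"ty": 0,"tz": -2,"ax": 0,"ay": 0,"az": 0,"gripper": 0.65}
    - {"tx": 0,"ty": 0,"tz": -2,"ax": 0,"ay": 0,"az": 0,"gripper": 0.65}

```text
clock: 21.85
eef_pos: [449.8, -371.7, 332.1]
ee_rot: [-2.221, -2.221, -0.0]
ft_force: [-0.1, -0.4, -3.5]
width: 63.8
```

```bash
python3 - <<'E'
from h import *
s=arm.sense();print(s['clock'],s['eef_pos'],s['ft_force'],s['width'])
p=arm.capture('side');a=p['image']
c=cv2.resize(a[150:400,190:340],None,fx=2.3,fy=2.3,interpolation=cv2.INTER_CUBIC);cv2.imwrite('pics/s9.png',cv2.cvtColor(c,cv2.COLOR_RGB2BGR))
E
```

```text
21.85 [ 449.78258359 -371.72548333  332.11411837] [-0.07823929 -0.39940125 -3.46019548] 63.828196449057906
```

View pics/s9.png

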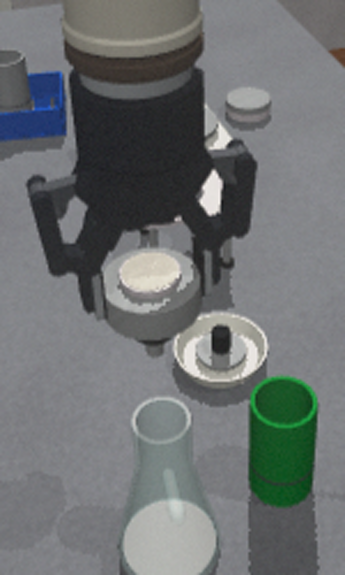

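Call:
jog_arm:
  motion:
    - {"tx": 1.7,"ty": 0.7,"tz": 0,"ax": 0,"ay": 0,"az": 0,"gripper": 0.65}
    - {"tx": 3.2,"ty": 1.5,"tz": 0,"ax": 0,"ay": 0,"az": 0,"gripper": 0.65}
    - {"tx": 3.5,"ty": 1.5,"tz": 0,"ax": 0,"ay": 0,"az": 0,"gripper": 0.65}
    - {"tx": 3.5,"ty": 1.5,"tz": 0,"ax": 0,"ay": 0,"az": 0,"gripper": 0.65}
    - {"tx": 3.5,"ty": 1.5,"tz": 0,"ax": 0,"ay": 0,"az": 0,"gripper": 0.65}
    - {"tx": 3.5,"ty": 1.5,"tz": 0,"ax": 0,"ay": 0,"az": 0,"gripper": 0.65}
    - {"tx": 3.5,"ty": 1.5,"tz": 0,"ax": 0,"ay": 0,"az": 0,"gripper": 0.65}
    - {"tx": 3.5,"ty": 1.5,"tz": 0,"ax": 0,"ay": 0,"az": 0,"gripper": 0.65}

```text
clock: 22.57
eef_pos: [562.3, -111.1, 331.0]
ee_rot: [2.221, 2.221, 0.0]
ft_force: [1.1, -0.0, -2.1]
width: 63.8
```

Call:
jog_arm:
  motion:
    - {"tx": 1.5,"ty": 0.5,"tz": 1,"ax": 0,"ay": 0,"az": 0,"gripper": 0.65}
    - {"tx": 0,"ty": 0,"tz": 2,"ax": 0,"ay": 0,"az": 0,"gripper": 0.65}
    - {"tx": 0,"ty": 0,"tz": 0,"ax": 0,"ay": 0,"az": 0,"gripper": 0.65}
    - {"tx": 0,"ty": 0,"tz": 0,"ax": 0,"ay": 0,"az": 0,"gripper": 0.65}
    - {"tx": 0,"ty": 0,"tz": 0,"ax": 0,"ay": 0,"az": 0,"gripper": 0.65}

```text
clock: 22.98
eef_pos: [567.0, -98.6, 301.6]
ee_rot: [2.222, 2.22, 0.0]
ft_force: [1.3, -0.4, -2.0]
width: 63.9
```

```bash
python3 - <<'E'
from h import *
s=arm.sense();print(s['clock'],s['eef_pos'],s['ee_rot'],s['width'])
p=arm.capture('wrist')
im=cv2.cvtColor(p['image'],cv2.COLOR_RGB2BGR);t=np.linspace(0,6.28,90)
def circ(x,y,z,r): cv2.polylines(im,[np.round(proj(p,np.c_[x+r*np.cos(t),y+r*np.sin(t),0*t+z],s)*8).astype(int)],1,(0,0,255),1,shift=3)
circ(571,-4,80,23.5)
x,y,z=s['eef_pos']
circ(x,y,z-49,33);circ(x,y,z-43,20.5)
cv2.imwrite('pics/w10o.png',im)
E
```

```text
22.9833 [566.9957837  -98.64350802 301.59688397] [2.22191644e+00 2.22009758e+00 1.20190563e-04] 63.89960713242102
```

View pics/w10o.png

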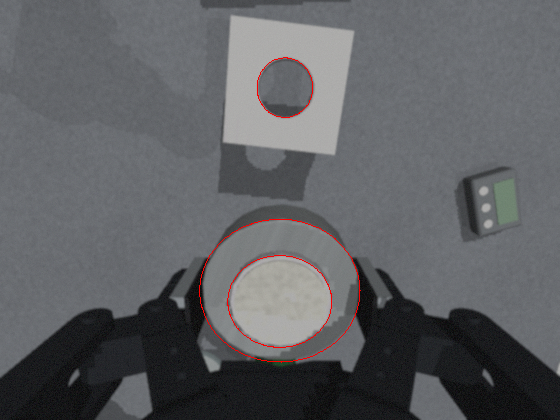

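Call:
jog_arm:
  motion:
    - {"tx": 1.4,"ty": 0.2,"tz": 0,"ax": 0,"ay": 0,"az": 0,"gripper": 0.65}
    - {"tx": 3,"ty": 0.2,"tz": 0,"ax": 0,"ay": 0,"az": 0,"gripper": 0.65}
    - {"tx": 3,"ty": 0,"tz": 0,"ax": 0,"ay": 0,"az": 0,"gripper": 0.65}
    - {"tx": 2,"ty": 0,"tz": 2,"ax": 0,"ay": 0,"az": 0,"gripper": 0.65}
    - {"tx": 0,"ty": 0,"tz": 3,"ax": 0,"ay": 0,"az": 0,"gripper": 0.65}
    - {"tx": 0,"ty": 0,"tz": 3,"ax": 0,"ay": 0,"az": 0,"gripper": 0.65}
    - {"tx": 0,"ty": 0,"tz": 0,"ax": 0,"ay": 0,"az": 0,"gripper": 0.65}
    - {"tx": 0,"ty": 0,"tz": 0,"ax": 0,"ay": 0,"az": 0,"gripper": 0.65}

```text
clock: 23.7
eef_pos: [570.2, -3.7, 220.3]
ee_rot: [-2.22, -2.219, 0.002]
ft_force: [1.2, -0.1, -1.8]
width: 63.9
```

Call:
jog_arm:
  motion:
    - {"tx": 0,"ty": 0,"tz": 0,"ax": 0,"ay": 0,"az": 0,"gripper": 0.65}
    - {"tx": 0,"ty": 0,"tz": 0,"ax": 0,"ay": 0,"az": 0,"gripper": 0.65}

```text
clock: 23.87
eef_pos: [572.6, -4.6, 224.0]
ee_rot: [2.219, 2.218, 0.004]
ft_force: [0.2, -0.3, -2.8]
width: 63.9
```

```bash
python3 - <<'E'
from h import *
s=arm.sense();print(s['clock'],s['eef_pos'],s['ee_rot'],s['width'])
p=arm.capture('side');a=p['image']
im=cv2.cvtColor(a,cv2.COLOR_RGB2BGR)
cv2.imwrite('pics/s10.png',cv2.resize(im[150:290,200:350],None,fx=4,fy=4,interpolation=cv2.INTER_CUBIC))
E
```

```text
23.8667 [572.56937462  -4.59261413 223.95983772] [2.21911678 2.2177538  0.00436384] 63.91358981732685
```

View pics/s10.png

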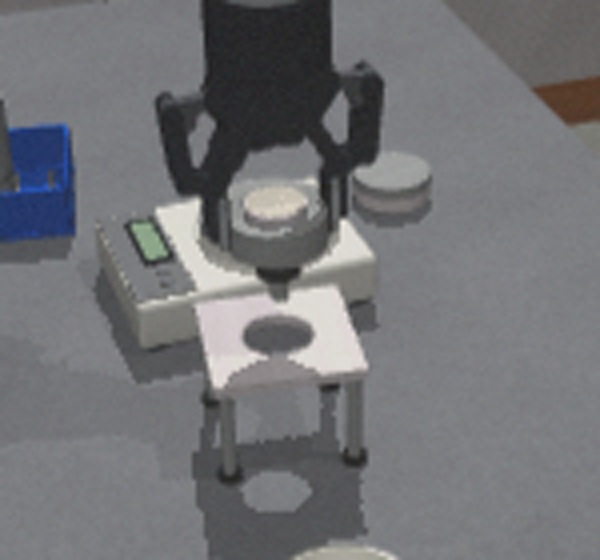

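Call:
jog_arm:
  motion:
    - {"tx": 0,"ty": -0.1,"tz": 1.5,"ax": 0,"ay": 0,"az": 0,"gripper": 0.65}
    - {"tx": 0,"ty": 0,"tz": 1.5,"ax": 0,"ay": 0,"az": 0,"gripper": 0.65}
    - {"tx": 0,"ty": 0,"tz": 1.5,"ax": 0,"ay": 0,"az": 0,"gripper": 0.65}
    - {"tx": 0,"ty": 0,"tz": 1.5,"ax": 0,"ay": 0,"az": 0,"gripper": 0.65}
    - {"tx": 0,"ty": 0,"tz": 0.5,"ax": 0,"ay": 0,"az": 0,"gripper": 0.65}
    - {"tx": 0,"ty": 0,"tz": 0.2,"ax": 0,"ay": 0,"az": 0,"gripper": 0.65}
    - {"tx": 0,"ty": 0,"tz": 0,"ax": 0,"ay": 0,"az": 0,"gripper": 0.65}
    - {"tx": 0,"ty": 0,"tz": 0,"ax": 0,"ay": 0,"az": 0,"gripper": 0.65}

```text
clock: 24.58
eef_pos: [570.9, -4.3, 155.4]
ee_rot: [2.22, 2.22, 0.002]
ft_force: [-0.6, 0.8, -2.0]
width: 63.9
```

```bash
python3 - <<'E'
from h import *
s=arm.sense();print(s['clock'],s['eef_pos'],s['ft_force'],s['width'])
p=arm.capture('side');a=p['image']
im=cv2.cvtColor(a,cv2.COLOR_RGB2BGR)
cv2.imwrite('pics/s11.png',cv2.resize(im[150:290,200:350],None,fx=4,fy=4,interpolation=cv2.INTER_CUBIC))
E
```

```text
24.5833 [570.88587993  -4.28455892 155.37568178] [-0.56692363  0.80414714 -1.98864797] 63.883976336784954
```

View pics/s11.png

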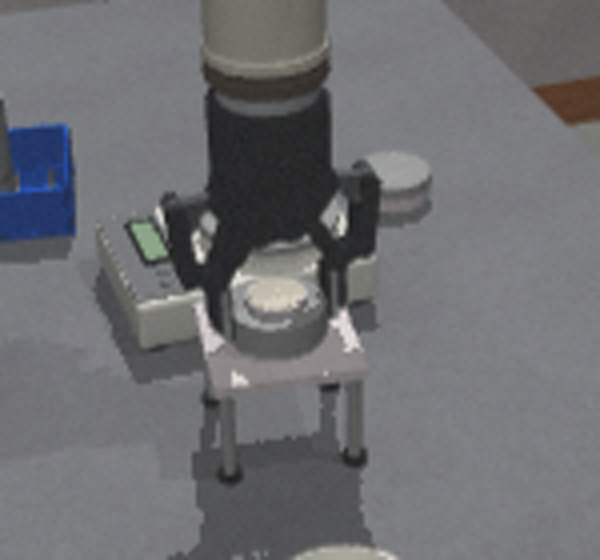

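Call:
jog_arm:
  motion:
    - {"tx": 0,"ty": 0,"tz": 0.1,"ax": 0,"ay": 0,"az": 0,"gripper": 0.65}
    - {"tx": 0,"ty": 0,"tz": 0.1,"ax": 0,"ay": 0,"az": 0,"gripper": 0.65}
    - {"tx": 0,"ty": 0,"tz": 0,"ax": 0,"ay": 0,"az": 0,"gripper": 0.65}
    - {"tx": 0,"ty": 0,"tz": 0,"ax": 0,"ay": 0,"az": 0,"gripper": 0.65}

```text
clock: 24.97
eef_pos: [570.6, -4.1, 152.9]
ee_rot: [2.22, 2.221, 0.001]
ft_force: [0.2, 0.6, 3.2]
width: 63.8
```

Call:
jog_arm:
  motion:
    - {"tx": 0,"ty": 0,"tz": 0.05,"ax": 0,"ay": 0,"az": 0,"gripper": 0.65}
    - {"tx": 0,"ty": 0,"tz": 0,"ax": 0,"ay": 0,"az": 0,"gripper": 0.65}
    - {"tx": 0,"ty": 0,"tz": 0,"ax": 0,"ay": 0,"az": 0,"gripper": 0.8}
    - {"tx": 0,"ty": 0,"tz": 0,"ax": 0,"ay": 0,"az": 0,"gripper": 1}
    - {"tx": 0,"ty": 0,"tz": 0,"ax": 0,"ay": 0,"az": 0,"gripper": 1}
    - {"tx": 0,"ty": 0,"tz": 0,"ax": 0,"ay": 0,"az": 0,"gripper": 1}
    - {"tx": 0,"ty": 0,"tz": 0,"ax": 0,"ay": 0,"az": 0,"gripper": 1}

```text
clock: 25.55
eef_pos: [569.9, -4.0, 151.2]
ee_rot: [-2.221, -2.221, 0.0]
ft_force: [-0.1, -0.1, 0.1]
width: 85.4
```

Call:
jog_arm:
  motion:
    - {"tx": 0,"ty": 0,"tz": -1,"ax": 0,"ay": 0,"az": 0,"gripper": 1}
    - {"tx": 0,"ty": 0,"tz": -2,"ax": 0,"ay": 0,"az": 0,"gripper": 1}
    - {"tx": 0,"ty": 0,"tz": -3,"ax": 0,"ay": 0,"az": 0,"gripper": 1}
    - {"tx": 0,"ty": 0,"tz": -3,"ax": 0,"ay": 0,"az": 0,"gripper": 1}
    - {"tx": 0,"ty": 0,"tz": -3,"ax": 0,"ay": 0,"az": 0,"gripper": 1}
    - {"tx": 0,"ty": 0,"tz": -2,"ax": 0,"ay": 0,"az": 0,"gripper": 1}
    - {"tx": 0,"ty": 0,"tz": 0,"ax": 0,"ay": 0,"az": 0,"gripper": 1}
    - {"tx": 0,"ty": 0,"tz": 0,"ax": 0,"ay": 0,"az": 0,"gripper": 1}

```text
clock: 26.22
eef_pos: [570.7, -4.2, 293.6]
ee_rot: [2.219, 2.219, 0.003]
ft_force: [0.4, -0.5, 0.4]
width: 85.4
```

```bash
python3 - <<'E'
from h import *
s=arm.sense();print(s['clock'],s['eef_pos'],s['ft_force'],s['width'])
p=arm.capture('wrist')
im=cv2.cvtColor(p['image'],cv2.COLOR_RGB2BGR);t=np.linspace(0,6.28,90)
def circ(x,y,z,r): cv2.polylines(im,[np.round(proj(p,np.c_[x+r*np.cos(t),y+r*np.sin(t),0*t+z],s)*8).astype(int)],1,(0,0,255),1,shift=3)
circ(571,-4,104,33);circ(571,-4,110,20.5);circ(618.4,186,60,55)
cv2.imwrite('pics/w11.png',im)
p=arm.capture('side');a=p['image']
im=cv2.cvtColor(a,cv2.COLOR_RGB2BGR)
cv2.imwrite('pics/s12.png',cv2.resize(im[150:290,200:350],None,fx=4,fy=4,interpolation=cv2.INTER_CUBIC))
E
```

```text
26.2167 [570.68583707  -4.15263192 293.60213842] [ 0.44432429 -0.45389688  0.36172808] 85.38299006148253
```

View pics/w11.png

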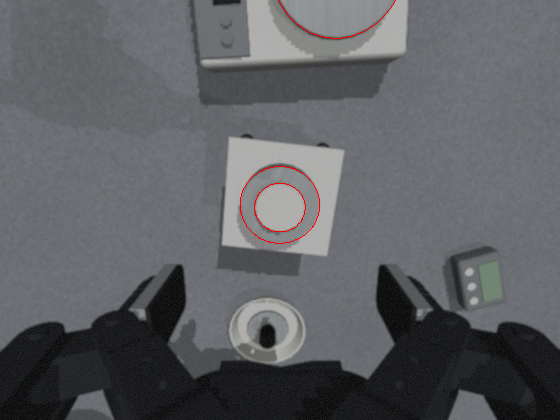

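View pics/s12.png

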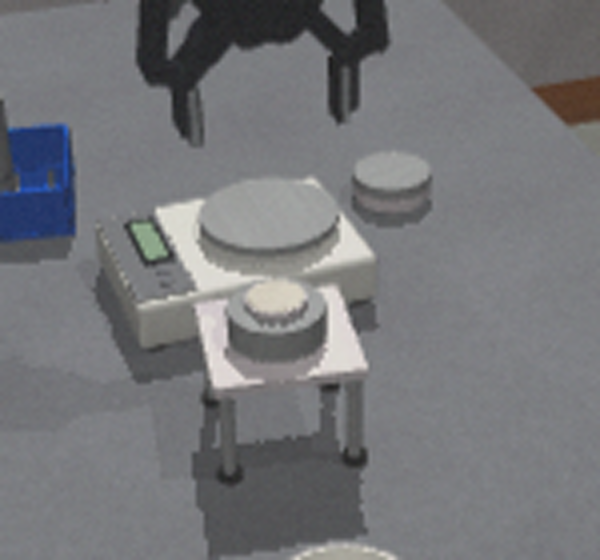

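The holder is centred and flat on the stand. Now the flask.

Call:
jog_arm:
  motion:
    - {"tx": -1.8,"ty": -0.5,"tz": 0,"ax": 0,"ay": 0,"az": 0,"gripper": 1}
    - {"tx": -3.5,"ty": -1,"tz": 0,"ax": 0,"ay": 0,"az": 0,"gripper": 1}
    - {"tx": -3.5,"ty": -1,"tz": 0,"ax": 0,"ay": 0,"az": 0,"gripper": 1}
    - {"tx": -3.5,"ty": -1,"tz": 0,"ax": 0,"ay": 0,"az": 0,"gripper": 1}
    - {"tx": -3.5,"ty": -1,"tz": 0,"ax": 0,"ay": 0,"az": 0,"gripper": 1}
    - {"tx": -3.5,"ty": -1,"tz": 0,"ax": 0,"ay": 0,"az": 0,"gripper": 1}
    - {"tx": -3.5,"ty": -1.5,"tz": 0,"ax": 0,"ay": 0,"az": 0,"gripper": 1}
    - {"tx": -3.5,"ty": -1.5,"tz": 0,"ax": 0,"ay": 0,"az": 0,"gripper": 1}

```text
clock: 26.98
eef_pos: [483.5, -268.0, 289.5]
ee_rot: [-2.219, -2.219, 0.0]
ft_force: [-0.4, 0.7, 0.4]
width: 85.5
```

Call:
jog_arm:
  motion:
    - {"tx": -3.5,"ty": -1.5,"tz": 0,"ax": 0,"ay": 0,"az": 0,"gripper": 1}
    - {"tx": -3.5,"ty": -1,"tz": 0,"ax": 0,"ay": 0,"az": 0,"gripper": 1}
    - {"tx": -3,"ty": 0,"tz": 0,"ax": 0,"ay": 0,"az": 0,"gripper": 1}
    - {"tx": 0,"ty": 0,"tz": 0,"ax": 0,"ay": 0,"az": 0,"gripper": 1}
    - {"tx": 0,"ty": 0,"tz": 0,"ax": 0,"ay": 0,"az": 0,"gripper": 1}
    - {"tx": 0,"ty": 0,"tz": 0,"ax": 0,"ay": 0,"az": 0,"gripper": 1}

```text
clock: 27.48
eef_pos: [459.7, -366.1, 289.9]
ee_rot: [-2.219, -2.219, -0.001]
ft_force: [0.7, 0.2, -0.1]
width: 85.6
```

```bash
python3 - <<'E'
from h import *
s=arm.sense();print(s['clock'],s['eef_pos'],s['ee_rot'])
p=arm.capture('wrist')
im=cv2.cvtColor(p['image'],cv2.COLOR_RGB2BGR);t=np.linspace(0,6.28,90)
cv2.imwrite('pics/w12.png',cv2.resize(im[80:330,150:430],None,fx=2.4,fy=2.4,interpolation=cv2.INTER_CUBIC))
def circ(x,y,z,r): cv2.polylines(im,[np.round(proj(p,np.c_[x+r*np.cos(t),y+r*np.sin(t),0*t+z],s)*8).astype(int)],1,(0,0,255),1,shift=3)
circ(451,-372,150,22);circ(451,-372,0,42)
cv2.imwrite('pics/w12o.png',im)
print(proj(p,[[451,-372-63,112]],s))
E
```

```text
27.4833 [ 459.70781491 -366.06786777  289.87145239] [-2.21919891e+00 -2.21920474e+00 -1.16414723e-03]
[[270.25561949 288.02670989]]
```

View pics/w12.png

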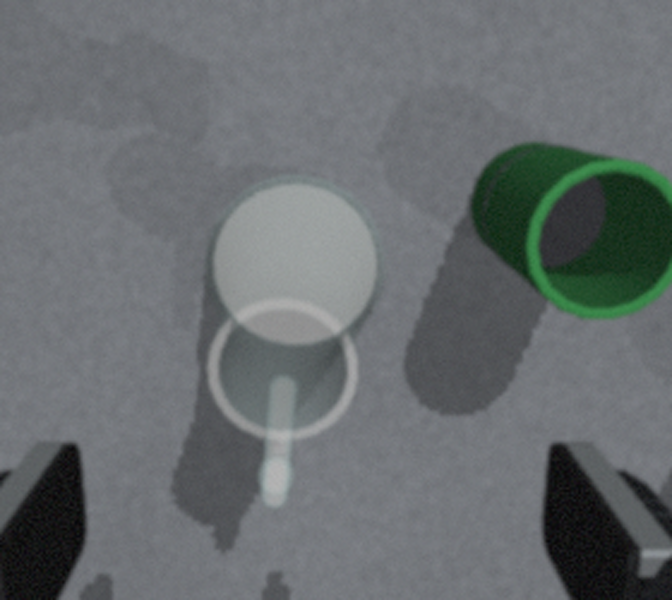

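View pics/w12o.png

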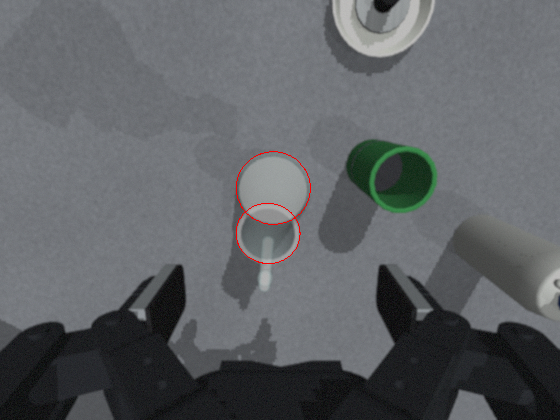

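The tube points along world −y, about 5° off, so the current jaw axis (world x) grips the flask on its ±y sides.

Call:
jog_arm:
  motion:
    - {"tx": -0.3,"ty": -0.5,"tz": 1,"ax": 0,"ay": 0,"az": 0,"gripper": 1}
    - {"tx": -0.3,"ty": -0.4,"tz": 2,"ax": 0,"ay": 0,"az": 0,"gripper": 1}
    - {"tx": 0,"ty": 0,"tz": 2.8,"ax": 0,"ay": 0,"az": 0,"gripper": 1}
    - {"tx": 0,"ty": 0,"tz": 2.5,"ax": 0,"ay": 0,"az": 0,"gripper": 1}
    - {"tx": 0,"ty": 0,"tz": 2,"ax": 0,"ay": 0,"az": 0,"gripper": 1}
    - {"tx": 0,"ty": 0,"tz": 0.5,"ax": 0,"ay": 0,"az": 0,"gripper": 1}
    - {"tx": 0,"ty": 0,"tz": 0,"ax": 0,"ay": 0,"az": 0,"gripper": 0.8}
    - {"tx": 0,"ty": 0,"tz": 0,"ax": 0,"ay": 0,"az": 0,"gripper": 0.62}

```text
clock: 28.2
eef_pos: [451.3, -372.8, 184.0]
ee_rot: [2.22, 2.222, -0.0]
ft_force: [0.2, -0.5, 0.6]
width: 63.8
```

Call:
jog_arm:
  motion:
    - {"tx": 0,"ty": 0,"tz": 0,"ax": 0,"ay": 0,"az": 0,"gripper": 0.62}
    - {"tx": 0,"ty": 0,"tz": 0,"ax": 0,"ay": 0,"az": 0,"gripper": 0.62}

```text
clock: 28.37
eef_pos: [451.7, -373.7, 185.3]
ee_rot: [2.219, 2.219, -0.001]
ft_force: [-0.1, 0.1, -0.8]
width: 53.1
```

```bash
python3 - <<'E'
from h import *
s=arm.sense();print(s['clock'],s['eef_pos'],s['ft_force'],s['width'])
p=arm.capture('side');a=p['image']
c=cv2.resize(a[240:410,190:340],None,fx=3.5,fy=3.5,interpolation=cv2.INTER_CUBIC);cv2.imwrite('pics/s13.png',cv2.cvtColor(c,cv2.COLOR_RGB2BGR))
E
```

```text
28.3667 [ 451.68644303 -373.69551739  185.29946332] [-0.08973371  0.08701144 -0.83072604] 53.102875815007096
```

View pics/s13.png

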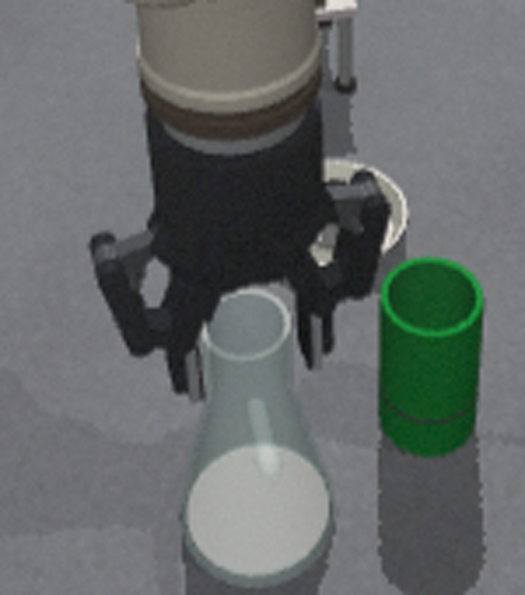

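Call:
jog_arm:
  motion:
    - {"tx": 0.1,"ty": 0,"tz": 0.2,"ax": 0,"ay": 0,"az": 0,"gripper": 0.62}
    - {"tx": 0,"ty": 0,"tz": 0,"ax": 0,"ay": 0,"az": 0,"gripper": 0.4}
    - {"tx": 0,"ty": 0,"tz": 0,"ax": 0,"ay": 0,"az": 0,"gripper": 0.4}
    - {"tx": 0,"ty": 0,"tz": 0,"ax": 0,"ay": 0,"az": 0,"gripper": 0.4}
    - {"tx": 0,"ty": 0,"tz": 0,"ax": 0,"ay": 0,"az": 0,"gripper": 0.4}
    - {"tx": 0,"ty": 0,"tz": 0,"ax": 0,"ay": 0,"az": 0,"gripper": 0.4}
  grip_force: 60

```text
clock: 28.92
eef_pos: [451.0, -372.4, 182.0]
ee_rot: [2.221, 2.221, -0.001]
ft_force: [-2.7, 0.8, 5.0]
width: 42.9
```

Call:
jog_arm:
  motion:
    - {"tx": 0,"ty": 0,"tz": -0.5,"ax": 0,"ay": 0,"az": 0,"gripper": 0.4}
    - {"tx": 0,"ty": 0,"tz": -1,"ax": 0,"ay": 0,"az": 0,"gripper": 0.4}
    - {"tx": 0,"ty": 0,"tz": -1.5,"ax": 0,"ay": 0,"az": 0,"gripper": 0.4}
    - {"tx": 0,"ty": 0,"tz": -2,"ax": 0,"ay": 0,"az": 0,"gripper": 0.4}
    - {"tx": 0,"ty": 0,"tz": -3,"ax": 0,"ay": 0,"az": 0,"gripper": 0.4}
    - {"tx": 0,"ty": 0,"tz": -3,"ax": 0,"ay": 0,"az": 0,"gripper": 0.4}
    - {"tx": 0,"ty": 0,"tz": -3,"ax": 0,"ay": 0,"az": 0,"gripper": 0.4}
    - {"tx": 0,"ty": 0,"tz": -1,"ax": 0,"ay": 0,"az": 0,"gripper": 0.4}

```text
clock: 29.58
eef_pos: [452.0, -372.9, 337.0]
ee_rot: [2.216, 2.216, -0.001]
ft_force: [0.3, -1.3, -1.9]
width: 42.6
```

Call:
jog_arm:
  motion:
    - {"tx": 0,"ty": 0,"tz": 0,"ax": 0,"ay": 0,"az": 0,"gripper": 0.4}
    - {"tx": 0,"ty": 0,"tz": 0,"ax": 0,"ay": 0,"az": 0,"gripper": 0.4}

```text
clock: 29.75
eef_pos: [450.9, -371.7, 330.4]
ee_rot: [-2.221, -2.221, -0.0]
ft_force: [0.4, 0.1, -2.8]
width: 42.8
```

```bash
python3 - <<'E'
from h import *
s=arm.sense();print(s['clock'],s['eef_pos'],s['ft_force'],s['width'])
p=arm.capture('side');a=p['image']
c=cv2.resize(a[160:410,170:340],None,fx=2.4,fy=2.4,interpolation=cv2.INTER_CUBIC);cv2.imwrite('pics/s14.png',cv2.cvtColor(c,cv2.COLOR_RGB2BGR))
p=arm.capture('wrist');save(p,'w14')
E
```

```text
29.75 [ 450.86471757 -371.71747949  330.40951931] [ 0.41423333  0.05540384 -2.75367996] 42.77957818639641
```

View pics/s14.png

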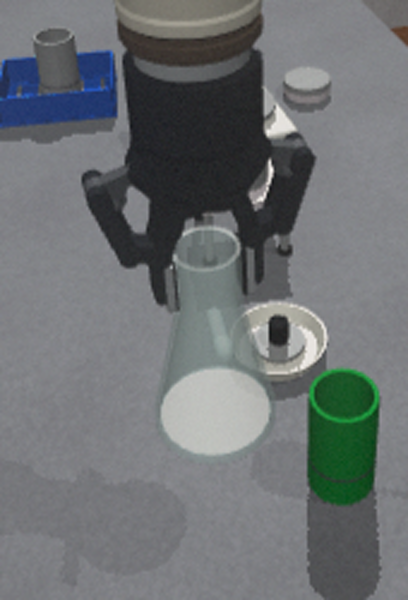

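View pics/w14.png

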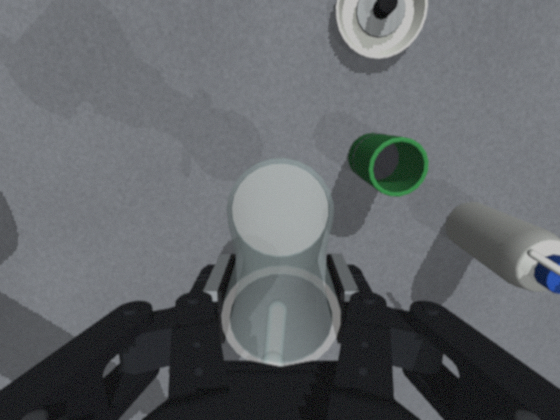

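Call:
jog_arm:
  motion:
    - {"tx": 1,"ty": 0.4,"tz": -1,"ax": 0,"ay": 0,"az": 0,"gripper": 0.4}
    - {"tx": 2.5,"ty": 0.9,"tz": -1,"ax": 0,"ay": 0,"az": 0,"gripper": 0.4}
    - {"tx": 3.3,"ty": 1.2,"tz": 0,"ax": 0,"ay": 0,"az": 0,"gripper": 0.4}
    - {"tx": 3.3,"ty": 1.2,"tz": 0,"ax": 0,"ay": 0,"az": 0,"gripper": 0.4}
    - {"tx": 3.3,"ty": 1.2,"tz": 0,"ax": 0,"ay": 0,"az": 0,"gripper": 0.4}
    - {"tx": 3.3,"ty": 1.2,"tz": 0,"ax": 0,"ay": 0,"az": 0,"gripper": 0.4}
    - {"tx": 3.3,"ty": 1.2,"tz": 0,"ax": 0,"ay": 0,"az": 0,"gripper": 0.4}
    - {"tx": 3.3,"ty": 1.2,"tz": 0,"ax": 0,"ay": 0,"az": 0,"gripper": 0.4}

```text
clock: 30.52
eef_pos: [536.0, -136.4, 350.7]
ee_rot: [-2.22, -2.22, 0.0]
ft_force: [0.7, -0.3, -1.9]
width: 42.9
```

Call:
jog_arm:
  motion:
    - {"tx": 3.3,"ty": 1.2,"tz": 0,"ax": 0,"ay": 0,"az": 0,"gripper": 0.4}
    - {"tx": 3.3,"ty": 1.2,"tz": 0,"ax": 0,"ay": 0,"az": 0,"gripper": 0.4}
    - {"tx": 3.3,"ty": 1.2,"tz": 0,"ax": 0,"ay": 0,"az": 0,"gripper": 0.4}
    - {"tx": 3.3,"ty": 1.2,"tz": 0,"ax": 0,"ay": 0,"az": 0,"gripper": 0.4}
    - {"tx": 3.3,"ty": 1.2,"tz": 0,"ax": 0,"ay": 0,"az": 0,"gripper": 0.4}
    - {"tx": 3.3,"ty": 1.2,"tz": 0,"ax": 0,"ay": 0,"az": 0,"gripper": 0.4}
    - {"tx": 2,"ty": 0.7,"tz": 0,"ax": 0,"ay": 0,"az": 0,"gripper": 0.4}
    - {"tx": 1,"ty": 0.3,"tz": 0,"ax": 0,"ay": 0,"az": 0,"gripper": 0.4}

```text
clock: 31.18
eef_pos: [617.7, 92.8, 350.2]
ee_rot: [-2.216, -2.223, 0.001]
ft_force: [0.9, -0.0, -3.4]
width: 42.7
```

Call:
jog_arm:
  motion:
    - {"tx": 0,"ty": 0,"tz": 0,"ax": 0,"ay": 0,"az": 0,"gripper": 0.4}
    - {"tx": 0,"ty": 0,"tz": 0,"ax": 0,"ay": 0,"az": 0,"gripper": 0.4}
    - {"tx": 0,"ty": 0,"tz": 0,"ax": 0,"ay": 0,"az": 0,"gripper": 0.4}

```text
clock: 31.43
eef_pos: [617.6, 87.8, 351.1]
ee_rot: [-2.223, -2.22, 0.002]
ft_force: [-0.2, -0.8, -3.2]
width: 42.7
```

```bash
python3 - <<'E'
from h import *
s=arm.sense();print(s['clock'],s['eef_pos'],s['ee_rot'],s['width'])
p=arm.capture('wrist')
im=cv2.cvtColor(p['image'],cv2.COLOR_RGB2BGR);t=np.linspace(0,6.28,90)
def circ(x,y,z,r): cv2.polylines(im,[np.round(proj(p,np.c_[x+r*np.cos(t),y+r*np.sin(t),0*t+z],s)*8).astype(int)],1,(0,0,255),1,shift=3)
circ(618.4,186,60,55)
x,y,z=s['eef_pos'];circ(x,y,z-182,42);circ(x,y,z-32,22)
cv2.imwrite('pics/w15.png',im)
E
```

```text
31.4333 [617.62287297  87.80897861 351.11813088] [-2.22268660e+00 -2.21996031e+00  1.82171469e-03] 42.6530828677417
```

View pics/w15.png

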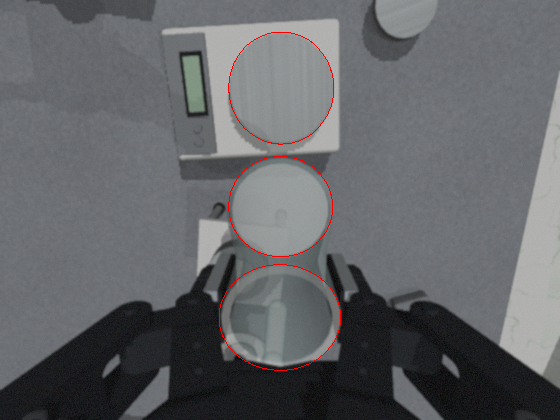

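Call:
jog_arm:
  motion:
    - {"tx": 1.8,"ty": 0.1,"tz": 0,"ax": 0,"ay": 0,"az": 0,"gripper": 0.4}
    - {"tx": 3,"ty": 0,"tz": 0,"ax": 0,"ay": 0,"az": 0,"gripper": 0.4}
    - {"tx": 3,"ty": 0,"tz": 0,"ax": 0,"ay": 0,"az": 0,"gripper": 0.4}
    - {"tx": 2,"ty": 0,"tz": 1,"ax": 0,"ay": 0,"az": 0,"gripper": 0.4}
    - {"tx": 0,"ty": 0,"tz": 2,"ax": 0,"ay": 0,"az": 0,"gripper": 0.4}
    - {"tx": 0,"ty": 0,"tz": 2.5,"ax": 0,"ay": 0,"az": 0,"gripper": 0.4}
    - {"tx": 0,"ty": 0,"tz": 2.5,"ax": 0,"ay": 0,"az": 0,"gripper": 0.4}
    - {"tx": 0,"ty": 0,"tz": 1,"ax": 0,"ay": 0,"az": 0,"gripper": 0.4}

```text
clock: 32.15
eef_pos: [617.3, 185.5, 257.2]
ee_rot: [-2.221, -2.217, 0.008]
ft_force: [-0.8, -0.3, -3.8]
width: 42.9
```

Call:
jog_arm:
  motion:
    - {"tx": 0,"ty": 0,"tz": 0.4,"ax": 0,"ay": 0,"az": 0,"gripper": 0.4}
    - {"tx": 0,"ty": 0,"tz": 0,"ax": 0,"ay": 0,"az": 0,"gripper": 0.4}
    - {"tx": 0,"ty": 0,"tz": 0,"ax": 0,"ay": 0,"az": 0,"gripper": 0.4}
    - {"tx": 0,"ty": 0,"tz": 0,"ax": 0,"ay": 0,"az": 0,"gripper": 0.4}

```text
clock: 32.48
eef_pos: [620.0, 186.8, 259.8]
ee_rot: [2.22, 2.219, 0.005]
ft_force: [0.6, 0.0, -1.4]
width: 42.8
```

```bash
python3 - <<'E'
from h import *
s=arm.sense();print(s['clock'],s['eef_pos'],s['ft_force'],s['width'])
p=arm.capture('wrist')
im=cv2.cvtColor(p['image'],cv2.COLOR_RGB2BGR);t=np.linspace(0,6.28,90)
def circ(x,y,z,r): cv2.polylines(im,[np.round(proj(p,np.c_[x+r*np.cos(t),y+r*np.sin(t),0*t+z],s)*8).astype(int)],1,(0,0,255),1,shift=3)
circ(618.4,186,60,55)
cv2.imwrite('pics/w16.png',im)
E
```

```text
32.4833 [620.0282223  186.75855959 259.75195768] [ 6.05719841e-01  1.41868605e-03 -1.44236118e+00] 42.79099174906156
```

View pics/w16.png

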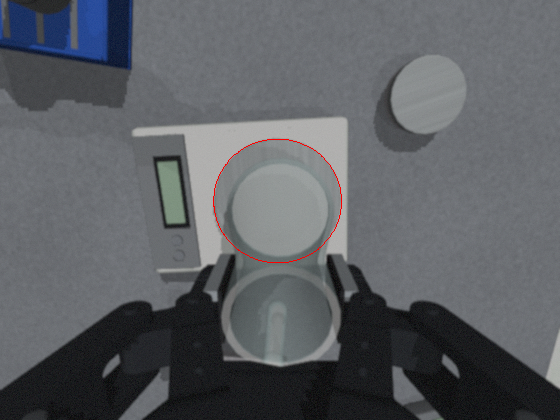

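Call:
jog_arm:
  motion:
    - {"tx": -0.1,"ty": -0.1,"tz": 0.5,"ax": 0,"ay": 0,"az": 0,"gripper": 0.4}
    - {"tx": 0,"ty": 0,"tz": 0.5,"ax": 0,"ay": 0,"az": 0,"gripper": 0.4}
    - {"tx": 0,"ty": 0,"tz": 0.3,"ax": 0,"ay": 0,"az": 0,"gripper": 0.4}
    - {"tx": 0,"ty": 0,"tz": 0.1,"ax": 0,"ay": 0,"az": 0,"gripper": 0.4}
    - {"tx": 0,"ty": 0,"tz": 0,"ax": 0,"ay": 0,"az": 0,"gripper": 0.4}
    - {"tx": 0,"ty": 0,"tz": 0,"ax": 0,"ay": 0,"az": 0,"gripper": 0.4}
    - {"tx": 0,"ty": 0,"tz": 0,"ax": 0,"ay": 0,"az": 0,"gripper": 0.4}

```text
clock: 33.12
eef_pos: [618.1, 186.1, 243.6]
ee_rot: [2.221, 2.221, 0.0]
ft_force: [0.1, -0.1, -1.7]
width: 42.6
```

Call:
jog_arm:
  motion:
    - {"tx": 0,"ty": 0,"tz": 0.1,"ax": 0,"ay": 0,"az": 0,"gripper": 0.4}
    - {"tx": 0,"ty": 0,"tz": 0.1,"ax": 0,"ay": 0,"az": 0,"gripper": 0.4}
    - {"tx": 0,"ty": 0,"tz": 0,"ax": 0,"ay": 0,"az": 0,"gripper": 0.4}
    - {"tx": 0,"ty": 0,"tz": 0,"ax": 0,"ay": 0,"az": 0,"gripper": 0.4}

```text
clock: 33.45
eef_pos: [618.2, 186.0, 242.0]
ee_rot: [2.221, 2.221, 0.001]
ft_force: [-0.9, 0.9, 0.8]
width: 42.9
```

Call:
jog_arm:
  motion:
    - {"tx": 0,"ty": 0,"tz": 0.1,"ax": 0,"ay": 0,"az": 0,"gripper": 0.4}
    - {"tx": 0,"ty": 0,"tz": 0,"ax": 0,"ay": 0,"az": 0,"gripper": 0.4}
    - {"tx": 0,"ty": 0,"tz": 0,"ax": 0,"ay": 0,"az": 0,"gripper": 0.4}

```text
clock: 33.7
eef_pos: [618.2, 186.1, 242.0]
ee_rot: [2.221, 2.221, 0.001]
ft_force: [-3.3, 0.1, 5.9]
width: 42.3
```

Contact with the pan. I release and rise straight up.

Call:
jog_arm:
  motion:
    - {"tx": 0,"ty": 0,"tz": 0,"ax": 0,"ay": 0,"az": 0,"gripper": 0.6}
    - {"tx": 0,"ty": 0,"tz": 0,"ax": 0,"ay": 0,"az": 0,"gripper": 0.8}
    - {"tx": 0,"ty": 0,"tz": 0,"ax": 0,"ay": 0,"az": 0,"gripper": 1}
    - {"tx": 0,"ty": 0,"tz": 0,"ax": 0,"ay": 0,"az": 0,"gripper": 1}
    - {"tx": 0,"ty": 0,"tz": 0,"ax": 0,"ay": 0,"az": 0,"gripper": 1}
    - {"tx": 0,"ty": 0,"tz": -1,"ax": 0,"ay": 0,"az": 0,"gripper": 1}
    - {"tx": 0,"ty": 0,"tz": -2,"ax": 0,"ay": 0,"az": 0,"gripper": 1}
    - {"tx": 0,"ty": 0,"tz": -3,"ax": 0,"ay": 0,"az": 0,"gripper": 1}

```text
clock: 34.37
eef_pos: [616.6, 185.8, 298.3]
ee_rot: [-2.219, -2.219, 0.008]
ft_force: [1.3, 0.2, -0.0]
width: 85.3
```

Call:
jog_arm:
  motion:
    - {"tx": 0,"ty": 0,"tz": -3,"ax": 0,"ay": 0,"az": 0,"gripper": 1}
    - {"tx": 0,"ty": 0,"tz": -3,"ax": 0,"ay": 0,"az": 0,"gripper": 1}
    - {"tx": 0,"ty": 0,"tz": -3,"ax": 0,"ay": 0,"az": 0,"gripper": 1}
    - {"tx": 0,"ty": 0,"tz": 0,"ax": 0,"ay": 0,"az": 0,"gripper": 1}
    - {"tx": 0,"ty": 0,"tz": 0,"ax": 0,"ay": 0,"az": 0,"gripper": 1}
    - {"tx": 0,"ty": 0,"tz": 0,"ax": 0,"ay": 0,"az": 0,"gripper": 1}

```text
clock: 34.87
eef_pos: [617.9, 186.0, 390.3]
ee_rot: [-2.221, -2.221, 0.0]
ft_force: [-0.8, -0.2, -0.1]
width: 84.8
```

```bash
python3 - <<'E'
from h import *
s=arm.sense();print(s['clock'],s['eef_pos'],s['ft_force'],s['width'])
p=arm.capture('wrist')
im=cv2.cvtColor(p['image'],cv2.COLOR_RGB2BGR);t=np.linspace(0,6.28,90)
def circ(x,y,z,r): cv2.polylines(im,[np.round(proj(p,np.c_[x+r*np.cos(t),y+r*np.sin(t),0*t+z],s)*8).astype(int)],1,(0,0,255),1,shift=3)
circ(618.4,186,60,55);circ(618.4,186,210,22);circ(618.4,186,60,42)
cv2.imwrite('pics/w17.png',im)
p=arm.capture('side');save(p,'s17');p=arm.capture('scene');save(p,'c17')
E
```

```text
34.8667 [617.86134269 185.96656983 390.34888504] [-0.80437963 -0.22954071 -0.14666011] 84.81643695287417
```

View pics/w17.png

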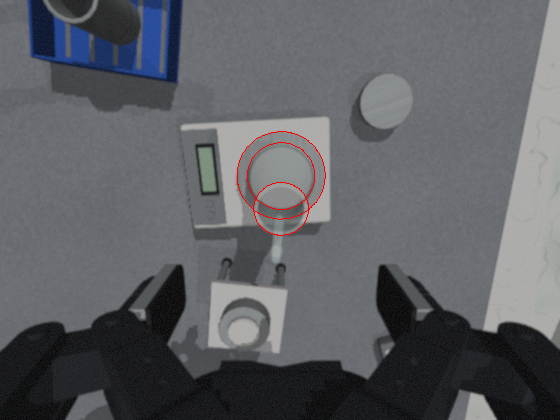

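View pics/s17.png

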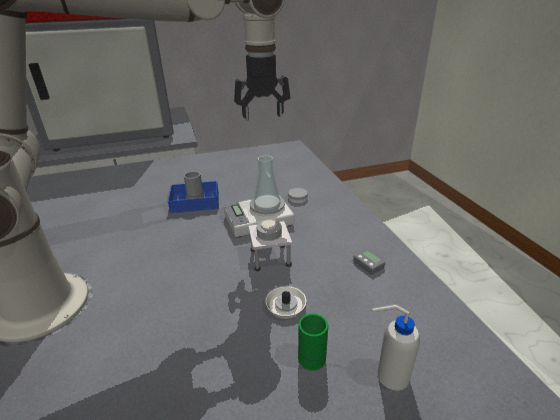

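View pics/c17.png

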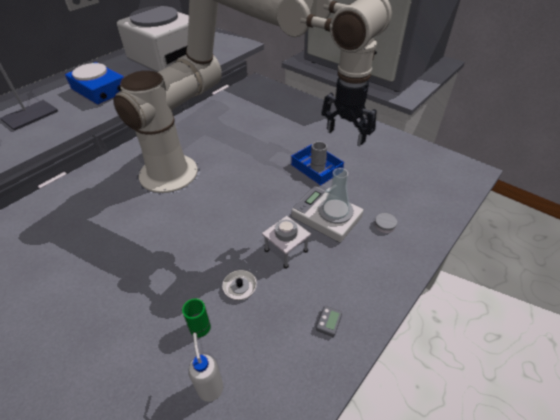

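All four pieces are in place and upright, the arm is clear, and the bystanders have not moved. I hand the job in.

```bash
python3 -c "
from workcell import arm
print(arm.close_job())"
```

```text
the job is handed in; nothing more can be done
None
```

I took the tower apart in the required order and handed the job in at about 35 s of the 120 s. `close_job()` gives no verdict, so what follows is my own checks only.

Each piece was lowered until the wrist force showed contact, then let go:
- **Lid:** it stands in the porcelain dish, close to the centre in the wrist picture.
- **Funnel:** it stands upright in the tub, near the middle.
- **Holder:** its stem is through the stand's hole and its head is flat on the plate. The projected outlines matched to about 1–2 mm.
- **Flask:** it stands upright on the pan. The projected pan, foot and rim outlines matched to about 1–2 mm.

The last pictures from all three cameras show the four pieces standing, and the gripper well above the flask. The wash bottle, filter tin and green tube appear where they were at the start.

No check failed. Two readings were slightly off:
- **Gripper width:** it read up to 2 mm under the stated sizes, 18.5 mm on the 20 mm knob and 64 mm on the 66 mm head.
- **Fixed cameras:** their first estimates differed by up to about 25 mm on far things, so I placed by the wrist camera instead.

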